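# Set the depth collar of a coffee tamper on the setting gauge

## Robot

A 6-joint arm with a two-finger parallel gripper is mounted at the origin on the work surface. World frame = base frame: x ahead of the robot, y to its left, z up, the work surface at z = 0. Lengths are in m, angles in rad, forces in N, time in s.
With the tool pointing down it reaches from about 0.3 to 0.775 m from the base axis. Payload 14.6 kg.
Tool frame: the origin (TCP) lies at the very end of the fingers, on their centre line; the grasp point (between the pads) lies 19 mm behind it; z points along the fingers, x is the direction in which the jaws open and shut, and the axes are right-handed (so a half turn about z gives the same grasp; the last joint's range is limited). The gripper opens to 94 mm and grips with 3 to 60 N. Pads are 16 mm wide; open, the fingers measure 119 mm over their backs; the gripper's body (75 mm by 177 mm) begins 78 mm behind the grasp point.
Start: joints at [1.146, 0.3, 1.521, -0, 1.321, -0.067], TCP at [0.193, 0.515, 0.205] pointing down, gripper open.
Joint ranges: [-3.03, 3.03], [-0.79, 2.21], [0.23, 2.52], [-1.04, 4.18], [0, 3.07], [-2.55, 2.55]. Speed limits (rad/s): [2.22, 2.22, 2.57, 3.14, 3.14, 3.14].

## Interface

Orientations are given as [roll, pitch, yaw] about the fixed x, y, z axes, in that order (R = Rz(yaw) Ry(pitch) Rx(roll)).
In Python, from cell import bot gives the robot as it stands. The module is installed in compiled form; this text tells all that it offers.
- The arm moves only by the tool arm_command, never from a script. Its arguments are lists of equal length, an entry for each row: "dp": the shift along the tool's x, y, z in m, a list of three; "turn": the turn, a rotation vector about the tool's x, y, z in degrees, a list of three. In form: {"dp": [[tx, ty, tz], ...], "turn": [[wx, wy, wz], ...]}. A call has exactly 5 rows; each row shifts and turns the commanded pose from where the row before left it, along the tool's axes as they then stand; what a row does not reach is not made up. A row lasts 1/10 s, in which the tool goes at most 50 mm and 8.59 degrees, less where a joint would pass 70% of its speed; a pose out of reach is approached as far as the arm can. A call is refused whole if a number of a shift passes 0.05 or a number of a turn 8.59, either way. A call with a gripper value outside its range is refused whole. "grip" is the gripper command: -1 is fully open, 1 is shut, values between are in proportion, set as the call begins (left out, the last holds). The fingers move at their own pace and stop on an object; "force" is the grip in N (left out, the last holds). Time passes only in rows, so rows that do not move let the fingers close, or fill a call up. It gives the time, the measured TCP pose, the force and the opening at its end, in the units of the state.
- bot.get_obs(): the state, without advancing time (a new reading comes with each control period).
- bot.snapshot(name): name is "scene" or "top" or "wrist"; returns a dict with "color" (420x560x3 uint8, blue, green, red), "fx", "fy", "cx", "cy" (pixels), "k1" (the pictures are not rectified: a ray, as slopes to the right and down, at radius r is drawn at 1 + k1 r^2 times it, then the intrinsics apply), "position" and "attitude" of the camera in the world. Camera axes: x right, y down, z forward; pixel columns grow to the right and rows downward; lengths in m; the calibration is good to about 2 mm. A picture is of the moment at which its call begins. There is no depth.
- bot.finish_job(): hands the job in, once; it reports no verdict.
Trained networks look in the newest picture that a camera, given by its name, has taken for a name from the list of things; names that differ only in an ending like _2 or _b are one class to them, and where a whole thing is asked for, a point or a joint stands for the part that bears it (a point fixed in the world has none). Each returns a list of dicts, best first, with "score" (0 to 1); they miss things now and then, are a little off and sometimes report something else, mostly with a low value. They report only what shows in the picture. A call takes as long as a camera call. They do not tell look-alikes from the thing itself.
- bot.spot_in(camera, thing): "box" ([left, top, width, height] in pixels, round what is visible of it).
- bot.regions_of(camera, thing): "mask" (420x560 bool, what is visible of it) and "box" ([left, top, width, height] in pixels, round what is visible of it).
- bot.mark_of(camera, thing): "xy" ([column, row] in pixels: a listed point, or the origin of a listed thing).
The state is a dict: "t": time; "q": joint angles; "joint_vel": joint speeds; "tau": joint torques, N m; "ee_pos": TCP position; "orientation": TCP orientation; "force": force on the tool from outside, world axes, zero at the start; "moment": the same for the moment, N m; "grip_width": finger opening in m.
Only numpy, scipy, OpenCV 4.12 (cv2) and the standard library are available. Lean on these libraries where they do the work, as an engineer would, in place of code of your own. Each camera call takes 0.05 s, during which the arm holds its last target. There are 200 camera calls.

## Task

Take the coffee tamper out of its wooden caddy and stand it upright in the middle of the round black rubber pad of the setting gauge, and let go of it. Then, with the tamper standing on the pad, spin its knurled collar up the thread until the collar's top face is level with the top edge of the red pointer, within 2 mm. Leave the tamper standing on the pad, do not move the pointer, and leave the cup, the glass and the jar where they are.

Things in the scene. Friction and masses are not known exactly. Their poses are not given: they have to be found in the camera images.
- tamper: Loose coffee tamper, about 0.5 kg, standing upright, 77 mm tall; origin at the centre of its underside, z up its axis. From below: round steel foot 51 mm in diameter, 20 mm high; brass threaded stem 20 mm in diameter, on which the knurled collar runs; dark wooden knob 30 mm in diameter, from 58 to 77 mm, by which it can be lifted from above.
- collar_top (a point): Centre of the top face of the tamper's collar, a dark knurled steel ring 60 mm in diameter and 14 mm high around the stem. The top face is 36 mm above the tamper's underside at the lowest, 57.5 mm at the highest, and starts in the lowest 5 mm of that.
- caddy: Fixed open wooden caddy, 96 by 186 mm (x by y), walls 45 mm high, 6 mm thick, floor 6 mm thick, a partition in the middle: two cells along its y axis, centres 45 mm from the origin (middle of its underside). The tamper stands in the cell at negative y, the shot glass in the other. Fingers do not fit beside the collar there; the knob stands clear above the walls.
- pad_top (a point): Centre of the top face of the gauge's round black rubber pad, 84 mm in diameter, 4 mm thick, 12 mm above the counter, on a fixed pale wooden plate; the point's axes are the gauge's. The post with the pointer stands 120 mm from here along +y of the gauge and reaches 88 mm above the counter.
- pointer_tip (a point): Tip of the red height pointer on the gauge's post, at its top edge: the height to which the collar's top face must be set. The tip lies 84 mm from the pad's centre towards the post; the pointer is stiff on its post and was set beforehand 47 to 54 mm above the pad's top; it must not be moved.
- shot_glass: Loose small glass, 52 mm in diameter, 55 mm high, in the caddy's other cell; to be left alone. Origin at the centre of its underside.
- cup: Loose white mug, 72 mm in diameter, 60 mm high, on the counter, to be left alone. Origin at the centre of its underside.
- cocoa_jar: Loose amber jar with dark lid, 60 mm in diameter, 85 mm high, on the counter, to be left alone. Origin at the centre of its underside.
- collar_turn (a joint): Turn of the collar on the stem (rad), growing counterclockwise as seen from above, 0 at its lowest. Right-hand thread, 30 mm lead: each radian raises the collar 4.77 mm. It turns lightly (0.02 N m) and stays where left. The foot does not turn along while the tamper's weight rests on the rubber: let the hand rise with the collar, not lift it.
Things that resemble listed ones, but are neither listed nor needed, are in the scene too. Leave any blue look-alike of the tamper alone.

How it is judged:
By the outcome, as a careful person would: the job done as asked, in the order asked, and still so for the second after the job is handed in, with the robot touching nothing.
It also fails if it takes over 70 s, if anything falls off the work surface, if the arm or the gripper's body presses on something with over 40 N, if the wrist force passes 120 N, or if a joint passes its speed limit or range.

## Working session

There is one attempt and no reset: what is moved stays moved. The work goes in short steps, Python scripts to look and compute and a tool call to move; the robot and the scene stay as the last step left them, time stands still between calls to the robot, and variables do not carry over. Pictures are saved under pics/ and viewed, about 8 in all and at most 12, crops included, and the job is handed in when it is done.

Besides the shell and the picture viewer there is one more tool, called after "Emit:" in YAML: its name, and indented under it one key for each argument. arm_command: Moves the arm, as the interface text tells. Its arguments: {"type":"object","properties":{"dp":{"type":"array","items":{"type":"array","items":{"type":"number"}}},"turn":{"type":"array","items":{"type":"array","items":{"type":"number"}}},"grip":{"type":"number"},"force":{"type":"number"}},"required":["dp","turn"]}

```bash
mkdir -p pics; cat > h.py <<'E'
import numpy as np, cv2
from scipy.spatial.transform import Rotation as Rn
from cell import bot
def att(s):
    a=np.array(s["attitude"],float)
    if a.shape==(3,3): return a
    if a.size==4: return Rn.from_quat(a).as_matrix()
    return Rn.from_euler('xyz',a).as_matrix()
def ray(s,px):
    d=np.array([(px[0]-s["cx"])/s["fx"],(px[1]-s["cy"])/s["fy"]]); u=d.copy()
    for _ in range(20): u=d/(1+s["k1"]*(u@u))
    return np.array(s["position"]),att(s)@np.array([u[0],u[1],1.])
def onz(s,px,z):
    p,d=ray(s,px); return p+d*(z-p[2])/d[2]
def proj(s,P):
    c=att(s).T@(np.array(P)-s["position"]); u=c[:2]/c[2]; u=u*(1+s["k1"]*(u@u))
    return np.array([u[0]*s["fx"]+s["cx"],u[1]*s["fy"]+s["cy"]])
def meet(l):
    A=np.zeros((3,3));b=np.zeros(3)
    for s,px in l:
        p,d=ray(s,px); d=d/np.linalg.norm(d); M=np.eye(3)-np.outer(d,d); A+=M;b+=M@p
    return np.linalg.solve(A,b)
E
python3 - <<'E'
from h import *
np.set_printoptions(precision=4,suppress=True)
o=bot.get_obs();print({k:np.round(v,3) for k,v in o.items()})
S={}
for n in("scene","top"):
    s=S[n]=bot.snapshot(n);print(n,{k:v for k,v in s.items() if k!="color"});cv2.imwrite(f"pics/{n}0.png",s["color"])
    for t in("tamper","collar_top","caddy","pad_top","pointer_tip","shot_glass","cup","cocoa_jar"):
        print(n,t,[(np.round(m["xy"],1),round(m["score"],2)) for m in bot.mark_of(n,t)[:4]])
E
```

```text
{'t': np.float64(0.0), 'q': array([ 1.146,  0.3  ,  1.522, -0.   ,  1.321, -0.067]), 'joint_vel': array([ 0.   , -0.001,  0.002, -0.001, -0.   , -0.001]), 'tau': array([ -0.002, -53.18 , -35.275,   0.071,   0.024,  -0.   ]), 'ee_pos': array([0.193, 0.515, 0.205]), 'orientation': array([-3.142,  0.001,  1.213]), 'force': array([ 0.309, -0.605, -1.4  ]), 'moment': array([-0.015, -0.003,  0.031]), 'grip_width': np.float64(0.094)}
scene {'fx': 534.4806672766206, 'fy': 534.4806672766206, 'cx': 276.21818780527525, 'cy': 220.98125757896713, 'k1': -0.13853090664069476, 'position': array([ 1.0509, -0.569 ,  0.999 ]), 'attitude': array([-2.4781,  0.0051,  0.6581])}
scene tamper [(array([169.6, 299.5]), 0.91)]
scene collar_top [(array([195.8, 344. ]), 0.72), (array([168.7, 288.9]), 0.7)]
scene caddy [(array([185.4, 280.6]), 0.66)]
scene pad_top [(array([311.6, 171.6]), 0.65), (array([168.1, 298.6]), 0.56)]
scene pointer_tip [(array([326.6, 135.5]), 0.62)]
scene shot_glass []
scene cup [(array([366.8, 241.9]), 0.87), (array([182.2, 279.6]), 0.4)]
scene cocoa_jar [(array([301.3, 312.4]), 0.73)]
top {'fx': 418.57462079746074, 'fy': 418.57462079746074, 'cx': 281.00824304517806, 'cy': 204.73172278348457, 'k1': -0.093486088839633, 'position': array([ 0.4743, -0.0073,  1.0158]), 'attitude': array([-2.9854,  0.0243, -1.576 ])}
top tamper [(array([408.8, 198.1]), 0.75), (array([394.9, 248.4]), 0.56)]
top collar_top [(array([412.9, 191.4]), 0.82), (array([192.6, 236.3]), 0.3), (array([155.7, 243.4]), 0.3)]
top caddy [(array([372.9, 253.2]), 0.63)]
top pad_top [(array([193.6, 236.7]), 0.58)]
top pointer_tip [(array([155. , 239.1]), 0.53)]
top shot_glass [(array([357.3, 257.2]), 0.79)]
top cup [(array([238.2, 150.7]), 0.79)]
top cocoa_jar [(array([331.7, 155.4]), 0.76)]
```

View pics/scene0.png

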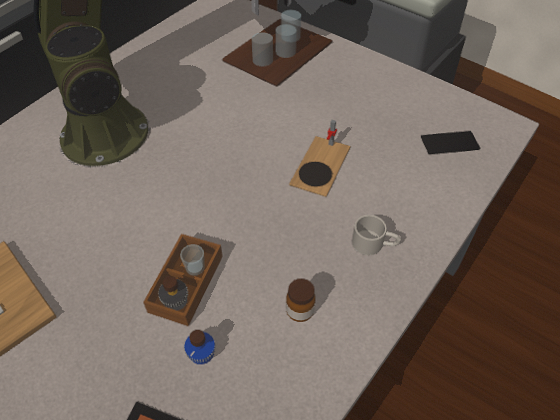

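View pics/top0.png

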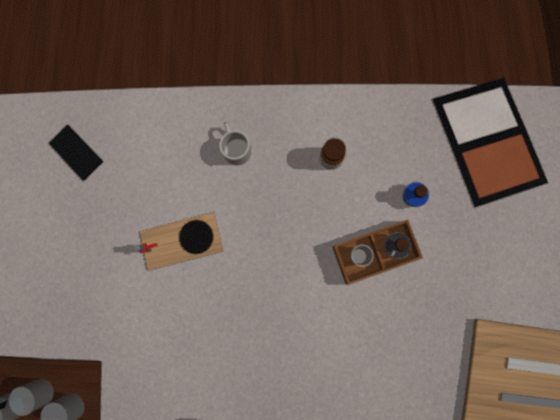

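Scene view: the real tamper (dark knob) is in the caddy at (171,284), with the blue look-alike at (199,344). The gauge pad is at (315,173), the pointer at (332,132), the cup at (369,236) and the jar at (300,300). Top view: tamper knob (401,244), blue one (416,193), pad (197,237), pointer (150,247). The candidates are therefore the dark tamper in the caddy and the blue one outside it. I choose the one in the caddy and check it in a crop.

```bash
python3 - <<'E'
from h import *
np.set_printoptions(precision=4,suppress=True)
I={n:cv2.imread(f"pics/{n}0.png") for n in("scene","top")}
def crop(n,x,y,w=100,h=75):
    c=cv2.resize(I[n][y:y+h,x:x+w],None,fx=4,fy=4,interpolation=cv2.INTER_CUBIC)
    c=cv2.convertScaleAbs(c,alpha=1.5,beta=15)
    for i in range(0,w,10): cv2.line(c,(i*4,0),(i*4,4 if i%50 else 10),(0,255,255),1); 
    for j in range(0,h,10): cv2.line(c,(0,j*4),(4 if j%50 else 10,j*4),(0,255,255),1)
    cv2.putText(c,f"{n} {x},{y}",(14,290),0,.45,(0,255,255),1);return c
m=np.vstack([np.hstack([crop("scene",130,240),crop("top",345,210)]),np.hstack([crop("scene",280,120),crop("top",135,205)])])
cv2.imwrite("pics/c1.png",m)
s={n:bot.snapshot(n) for n in("scene","top")}
for nm,a,b in [("knobtop",(171,281),(402,244)),("pad",(315.5,173.5),(196.5,237)),("ptr",(331,130),(157,245)),("cup",(369,236),(235,148))]:
    print(nm,meet([(s["scene"],a),(s["top"],b)]))
for n in s:
    for t in("tamper","collar_top","pad_top","pointer_tip"):
        for r in bot.regions_of(n,t)[:3]:
            if r["mask"].any(): print(n,t,round(r["score"],2),r["box"],np.argwhere(r["mask"]).mean(0)[::-1].round(1))
E
```

```text
knobtop [ 0.5313 -0.2549  0.0782]
pad [0.5565 0.2238 0.0048]
ptr [0.5372 0.3009 0.0842]
cup [0.7739 0.1287 0.0197]
scene tamper 0.83 [183.4, 331.1, 35.6, 32.9] [199.1 346.9]
scene tamper 0.71 [153.2, 274.6, 36.3, 38.2] [173.  293.3]
scene tamper 0.53 [284.0, 280.3, 34.7, 39.0] [300.5 299.8]
scene collar_top 0.94 [157.4, 280.8, 27.7, 26.0] [173.  295.5]
scene collar_top 0.58 [182.2, 333.5, 35.3, 29.7] [200.5 349.6]
scene pad_top 0.79 [286.9, 118.6, 63.6, 79.4] [320.4 164.5]
scene pointer_tip 0.38 [324.6, 131.4, 12.0, 8.1] [329.9 134. ]
scene pointer_tip 0.15 [160.7, 280.5, 27.0, 25.8] [173.9 294.6]
top tamper 0.53 [381.1, 230.8, 30.2, 27.8] [395.7 245.7]
top collar_top 0.9 [381.7, 232.2, 27.7, 27.6] [395.5 245.4]
top collar_top 0.66 [401.2, 183.6, 27.4, 27.3] [413.2 195.5]
top collar_top 0.61 [219.1, 126.2, 34.5, 39.3] [235.2 146. ]
top pad_top 0.78 [134.3, 213.6, 91.5, 55.1] [180.4 240.9]
top pointer_tip 0.41 [140.0, 240.8, 20.3, 11.8] [148.5 246.8]
```

View pics/c1.png

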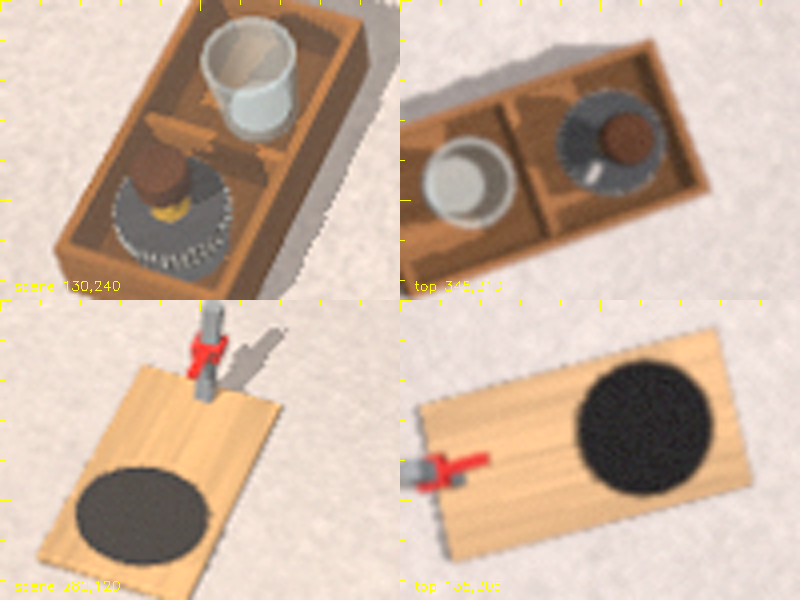

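The tamper is confirmed: dark collar, brown knob and brass stem, inside the caddy. The pad centre is at scene (315.6,174) and top (196.2,236.9). The pointer tip is at scene about (328,138) and top about (157,245). Next I get the geometry and the wrist camera's mounting.

```bash
cat >> h.py <<'E'
def tool():
    o=bot.get_obs(); return np.array(o["ee_pos"]),Rn.from_euler('xyz',o["orientation"]).as_matrix(),o
def go(P,yaw):
    """remaining shift in tool axes (m) and turn about tool z (deg) to reach P pointing down with yaw"""
    p,R,o=tool(); Rt=Rn.from_euler('xyz',[np.pi,0,yaw]).as_matrix()
    print("at",p.round(4),"yaw",o["orientation"].round(3),"q",np.round(o["q"],2),"t",round(o["t"],2))
    print("dp tool",(R.T@(np.array(P)-p)).round(4),"turn",np.degrees(Rn.from_matrix(R.T@Rt).as_rotvec()).round(2))
E
python3 - <<'E'
from h import *
np.set_printoptions(precision=4,suppress=True)
s={n:bot.snapshot(n) for n in("scene","top","wrist")}
p,R,o=tool();w=s["wrist"]
print("cam in tool",R.T@(np.array(w["position"])-p),"\n",R.T@att(w),w["fx"],w["k1"])
q={"knob":((170.3,281),(402,244.5),.083),"pad":((315.6,174),(196.2,236.9),.012),"tip":((328,138),(157,245),.063),
 "blue":((197,336),(420,191),.077),"glasstop":((192.5,253),(462/4-100+345,210+178/4),.061),"post":((332.5,121),(144,246),.088)}
for k,(a,b,z) in q.items(): print(k,meet([(s["scene"],a),(s["top"],b)]),onz(s["scene"],a,z)[:2],onz(s["top"],b,z)[:2])
go([.45,.12,.25],0.25)
E
```

```text
cam in tool [-0.0006 -0.0763 -0.1795] 
 [[ 1.      0.     -0.0014]
 [ 0.0004  0.9657  0.2595]
 [ 0.0014 -0.2595  0.9657]] 317.2351254288651 -0.05656226588102474
knob [ 0.53   -0.2553  0.0775] [ 0.5337 -0.2568] [ 0.5292 -0.2544]
pad [0.5567 0.2248 0.0023] [0.5618 0.2176] [0.5555 0.2222]
tip [0.5345 0.306  0.0538] [0.5403 0.2988] [0.533  0.3019]
blue [ 0.6525 -0.3076  0.0664] [ 0.6563 -0.3113] [ 0.6512 -0.3035]
glasstop [ 0.5081 -0.1664  0.0562] [ 0.5097 -0.1695] [ 0.5089 -0.1645]
post [0.531  0.3231 0.0969] [0.5276 0.335 ] [0.5292 0.3238]
at [0.1926 0.5151 0.2054] yaw [3.142 0.    1.213] q [ 1.15  0.3   1.52 -0.    1.32 -0.07] t 1.55
dp tool [-0.28    0.3795 -0.0445] turn [ 0.    0.   55.17]
```

```bash
cat >> h.py <<'E'
def arc(P,yaw,n):
    """equal rows (shift, turn about tool z) reaching P, yaw in n rows"""
    p,R,o=tool(); D=R.T@(np.array(P)-p)
    Rt=Rn.from_euler('xyz',[np.pi,0,yaw]).as_matrix(); w=Rn.from_matrix(R.T@Rt).as_rotvec()
    A=sum(Rn.from_rotvec(w*k/n).as_matrix() for k in range(n)); d=np.linalg.solve(A,D)
    print("at",p.round(4),o["orientation"].round(3),"q",np.round(o["q"],2),"t",round(o["t"],2),"F",np.round(o["force"],1),"w",round(o["grip_width"],4))
    print(n,"rows of dp",d.round(5),"turn",np.degrees(w/n).round(3))
E
python3 - <<'E'
from h import *
arc([.52,.25,.17],.25,15)
E
```

```text
at [0.1926 0.5151 0.2054] [3.142 0.    1.213] q [ 1.15  0.3   1.52 -0.    1.32 -0.07] t 1.55 F [ 0.3 -0.1  0.3] w 0.0939
15 rows of dp [0.00368 0.02896 0.00236] turn [0.    0.    3.678]
```

Emit:
arm_command:
  dp:
    - [0.0037, 0.029, 0.0024]
    - [0.0037, 0.029, 0.0024]
    - [0.0037, 0.029, 0.0024]
    - [0.0037, 0.029, 0.0024]
    - [0.0037, 0.029, 0.0024]
  turn:
    - [0, 0, 3.68]
    - [0, 0, 3.68]
    - [0, 0, 3.68]
    - [0, 0, 3.68]
    - [0, 0, 3.68]
  grip: -1

```text
t: 2.05
ee_pos: [0.33, 0.4634, 0.1933]
orientation: [3.142, 0.0, 0.889]
force: [0.2, 1.1, -0.4]
grip_width: 0.0941
```

Emit:
arm_command:
  dp:
    - [0.0037, 0.029, 0.0024]
    - [0.0037, 0.029, 0.0024]
    - [0.0037, 0.029, 0.0024]
    - [0.0037, 0.029, 0.0024]
    - [0.0037, 0.029, 0.0024]
  turn:
    - [0, 0, 3.68]
    - [0, 0, 3.68]
    - [0, 0, 3.68]
    - [0, 0, 3.68]
    - [0, 0, 3.68]

```text
t: 2.55
ee_pos: [0.4429, 0.3715, 0.1813]
orientation: [-3.142, 0.0, 0.568]
force: [0.5, 0.4, -0.5]
grip_width: 0.094
```

Emit:
arm_command:
  dp:
    - [0.0037, 0.029, 0.0024]
    - [0.0037, 0.029, 0.0024]
    - [0.0037, 0.029, 0.0024]
    - [0.0037, 0.029, 0.0024]
    - [0.0037, 0.029, 0.0024]
  turn:
    - [0, 0, 3.68]
    - [0, 0, 3.68]
    - [0, 0, 3.68]
    - [0, 0, 3.68]
    - [0, 0, 3.68]

```text
t: 3.05
ee_pos: [0.5211, 0.2487, 0.1693]
orientation: [-3.142, 0.0, 0.247]
force: [0.5, -0.2, 0.5]
grip_width: 0.094
```

Emit:
arm_command:
  dp:
    - [0, 0, 0]
    - [0, 0, 0]
    - [0, 0, 0]
    - [0, 0, 0]
    - [0, 0, 0]
  turn:
    - [0, 0, 0]
    - [0, 0, 0]
    - [0, 0, 0]
    - [0, 0, 0]
    - [0, 0, 0]

```text
t: 3.55
ee_pos: [0.5202, 0.2504, 0.1695]
orientation: [-3.142, -0.0, 0.251]
force: [1.3, 0.2, 0.3]
grip_width: 0.0939
```

```bash
python3 - <<'E'
from h import *
np.set_printoptions(precision=4,suppress=True)
w=bot.snapshot("wrist");cv2.imwrite("pics/w1.png",w["color"])
np.save("w1.npy",{k:v for k,v in w.items()},allow_pickle=True)
for t in("pad_top","pointer_tip"): print(t,[(np.round(m["xy"],1),round(m["score"],2)) for m in bot.mark_of("wrist",t)[:3]])
arc([.505,-.20,.20],.25,15)
E
```

```text
pad_top [(array([314.9, 226. ]), 0.65)]
pointer_tip [(array([317.2, 151.6]), 0.89)]
at [0.5203 0.2501 0.1695] [-3.142 -0.     0.25 ] q [0.38 0.39 1.48 0.   1.27 0.13] t 3.7 F [-0.  -0.1 -0. ] w 0.0938
15 rows of dp [-0.0084  0.0288 -0.002 ] turn [-0.    -0.     0.001]
```

View pics/w1.png

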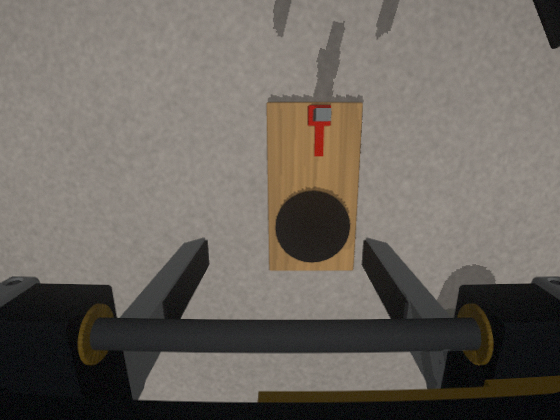

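The wrist view shows the pad at about (313,226) and the red pointer tip at about (319,156), with the plate nearly parallel to the tool axes. I'll move on to look at the tamper.

Emit:
arm_command:
  dp:
    - [-0.008, 0.0313, -0.002]
    - [-0.008, 0.0313, -0.002]
    - [-0.008, 0.0313, -0.002]
    - [-0.008, 0.0313, -0.002]
    - [-0.008, 0.0313, -0.002]
  turn:
    - [0, 0, 0]
    - [0, 0, 0]
    - [0, 0, 0]
    - [0, 0, 0]
    - [0, 0, 0]

```text
t: 4.2
ee_pos: [0.5202, 0.0871, 0.1797]
orientation: [3.142, -0.0, 0.25]
force: [-0.2, 0.2, 0.9]
grip_width: 0.094
```

Emit:
arm_command:
  dp:
    - [-0.008, 0.0313, -0.002]
    - [-0.008, 0.0313, -0.002]
    - [-0.008, 0.0313, -0.002]
    - [-0.008, 0.0313, -0.002]
    - [-0.008, 0.0313, -0.002]
  turn:
    - [0, 0, 0]
    - [0, 0, 0]
    - [0, 0, 0]
    - [0, 0, 0]
    - [0, 0, 0]

```text
t: 4.7
ee_pos: [0.5202, -0.0745, 0.1897]
orientation: [3.141, -0.0, 0.25]
force: [0.2, 0.5, 0.8]
grip_width: 0.094
```

Emit:
arm_command:
  dp:
    - [-0.008, 0.0313, -0.002]
    - [-0.008, 0.0313, -0.002]
    - [-0.008, 0.0313, -0.002]
    - [-0.008, 0.0313, -0.002]
    - [-0.008, 0.0313, -0.002]
  turn:
    - [0, 0, 0]
    - [0, 0, 0]
    - [0, 0, 0]
    - [0, 0, 0]
    - [0, 0, 0]

```text
t: 5.2
ee_pos: [0.5201, -0.2361, 0.1996]
orientation: [3.142, -0.0, 0.25]
force: [0.6, 0.5, -0.4]
grip_width: 0.0939
```

Emit:
arm_command:
  dp:
    - [0, 0, 0]
    - [0, 0, 0]
    - [0, 0, 0]
    - [0, 0, 0]
    - [0, 0, 0]
  turn:
    - [0, 0, 0]
    - [0, 0, 0]
    - [0, 0, 0]
    - [0, 0, 0]
    - [0, 0, 0]

```text
t: 5.7
ee_pos: [0.5203, -0.2341, 0.1996]
orientation: [3.142, -0.0, 0.251]
force: [-0.5, -0.3, 0.1]
grip_width: 0.0938
```

```bash
python3 - <<'E'
from h import *
np.set_printoptions(precision=4,suppress=True)
w1=np.load("w1.npy",allow_pickle=True).item()
g=w1["color"].max(2)<60; g[:,:270]=0;g[:,355:]=0;g[:185]=0;g[:][268:]=0
n,l,st,c=cv2.connectedComponentsWithStats(g.astype(np.uint8)); k=1+st[1:,4].argmax()
e=cv2.fitEllipse(max(cv2.findContours((l==k).astype(np.uint8),0,1)[0],key=len));print("pad",st[k],e)
P=onz(w1,e[0],.012);print("pad world",P,"diam",[np.linalg.norm(onz(w1,(e[0][0]+a*e[1][0]/2,e[0][1]),.012)-onz(w1,(e[0][0]-e[1][0]/2,e[0][1]),.012)) for a in(1,)])
for z in(.059,.062,.066): T=onz(w1,(319,156.5),z);print("tip",z,T,np.linalg.norm(T[:2]-P[:2]))
w=bot.snapshot("wrist");cv2.imwrite("pics/w2.png",w["color"]);np.save("w2.npy",w,allow_pickle=True)
for r in bot.regions_of("wrist","collar_top")[:2]: print(r["box"],r["score"])
print(tool())
E
```

```text
pad [ 276  191   74   71 4116] ((312.1534118652344, 226.05714416503906), (70.0324478149414, 73.00419616699219), 77.33822631835938)
pad world [0.5569 0.2232 0.012 ] diam [np.float64(0.07835899546926779)]
tip 0.059 [0.5372 0.3027 0.059 ] 0.08187166183638853
tip 0.062 [0.5369 0.3029 0.062 ] 0.08217088369146817
tip 0.066 [0.5364 0.3032 0.066 ] 0.08257173475797881
[259.7, 187.9, 60.7, 53.2] 0.67
[356.6, 263.4, 24.0, 40.4] 0.55
(array([ 0.5203, -0.2344,  0.1995]), array([[ 0.9688,  0.2477,  0.0001],
       [ 0.2477, -0.9688, -0.0001],
       [ 0.0001,  0.0001, -1.    ]]), {'t': 5.8, 'q': array([-0.4874,  0.3504,  1.4682, -0.    ,  1.3228, -0.7377]), 'joint_vel': array([-0.0038,  0.0023, -0.0026,  0.0001,  0.0001,  0.0004]), 'tau': array([  0.0879, -56.0724, -35.2479,   0.0454,   0.062 ,   0.0043]), 'ee_pos': array([ 0.5203, -0.2344,  0.1995]), 'orientation': array([ 3.1415, -0.0001,  0.2503]), 'force': array([ 0.1207, -0.5702,  0.3299]), 'moment': array([-0.0327,  0.028 , -0.0202]), 'grip_width': 0.0941211941571302})
```

View pics/w2.png

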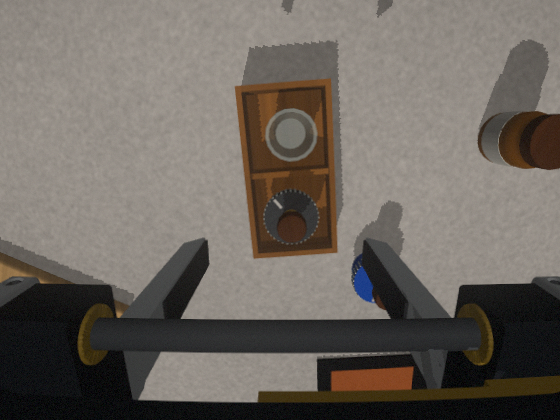

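```bash
python3 - <<'E'
from h import *
np.set_printoptions(precision=4,suppress=True)
w=np.load("w2.npy",allow_pickle=True).item()
c=cv2.resize(w["color"][165:265,235:345],None,fx=5,fy=5,interpolation=cv2.INTER_CUBIC);c=cv2.convertScaleAbs(c,alpha=2,beta=10)
for P in[(292,229),]:
  pass
def ring(X,Y,z,r,col):
  pts=[(proj(w,(X+r*np.cos(a),Y+r*np.sin(a),z))-[235,165])*5 +2 for a in np.linspace(0,6.28,60)]
  cv2.polylines(c,[np.int32(pts)],True,col,1)
K=onz(w,(292,229),.083);C=onz(w,(290.5,214.7),.045);print(K,C)
ring(K[0],K[1],.083,.015,(0,255,0));ring(K[0],K[1],.064,.015,(255,0,0));ring(K[0],K[1],.045,.03,(0,255,255))
cv2.imwrite("pics/c2.png",c)
E
```

```text
[ 0.5318 -0.257   0.083 ] [ 0.5301 -0.2537  0.045 ]
```

View pics/c2.png

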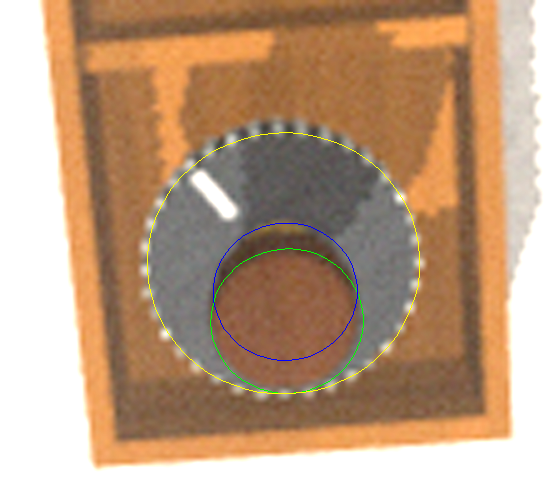

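The overlay rings fit the knob and collar to about 1 mm, so this is the dark collar with the wooden knob, at (0.531,-0.2555). I'll grasp it across the caddy.

Emit:
arm_command:
  dp:
    - [0.001, 0.0046, 0.0145]
    - [0.001, 0.0046, 0.0145]
    - [0.001, 0.0046, 0.0145]
    - [0.001, 0.0046, 0.0145]
    - [0.001, 0.0046, 0.0145]
  turn:
    - [0, 0, 0]
    - [0, 0, 0]
    - [0, 0, 0]
    - [0, 0, 0]
    - [0, 0, 0]

```text
t: 6.3
ee_pos: [0.5307, -0.2563, 0.1252]
orientation: [-3.141, 0.001, 0.249]
force: [0.1, -0.3, -0.7]
grip_width: 0.094
```

Emit:
arm_command:
  dp:
    - [0, 0, 0.018]
    - [0, 0, 0.018]
    - [0, 0, 0.018]
    - [0, 0, 0.013]
    - [0, 0, 0.005]
  turn:
    - [0, 0, 0]
    - [0, 0, 0]
    - [0, 0, 0]
    - [0, 0, 0]
    - [0, 0, 0]

```text
t: 6.8
ee_pos: [0.5302, -0.2558, 0.0532]
orientation: [-3.14, 0.002, 0.249]
force: [0.1, -0.4, 0.2]
grip_width: 0.0937
```

Emit:
arm_command:
  dp:
    - [0, 0, 0]
    - [0, 0, 0]
    - [0, 0, 0]
    - [0, 0, 0]
    - [0, 0, 0]
  turn:
    - [0, 0, 0]
    - [0, 0, 0]
    - [0, 0, 0]
    - [0, 0, 0]
    - [0, 0, 0]
  grip: 1
  force: 25

```text
t: 7.3
ee_pos: [0.5308, -0.256, 0.0553]
orientation: [3.141, -0.0, 0.25]
force: [0.0, -0.1, -0.1]
grip_width: 0.0576
```

Emit:
arm_command:
  dp:
    - [0, 0, 0]
    - [0, 0, 0]
    - [0, 0, 0]
    - [0, 0, 0]
    - [0, 0, 0]
  turn:
    - [0, 0, 0]
    - [0, 0, 0]
    - [0, 0, 0]
    - [0, 0, 0]
    - [0, 0, 0]

```text
t: 7.8
ee_pos: [0.531, -0.2559, 0.0551]
orientation: [3.141, -0.001, 0.25]
force: [3.2, 0.2, 0.8]
grip_width: 0.0296
```

Emit:
arm_command:
  dp:
    - [0, 0, -0.01]
    - [0, 0, -0.02]
    - [0, 0, -0.02]
    - [0, 0, -0.02]
    - [0, 0, -0.02]
  turn:
    - [0, 0, 0]
    - [0, 0, 0]
    - [0, 0, 0]
    - [0, 0, 0]
    - [0, 0, 0]

```text
t: 8.3
ee_pos: [0.5301, -0.2557, 0.1457]
orientation: [-3.141, 0.001, 0.249]
force: [0.9, 0.4, -6.0]
grip_width: 0.0294
```

Emit:
arm_command:
  dp:
    - [0, 0, -0.01]
    - [0, 0, 0]
    - [0, 0, 0]
    - [0, 0, 0]
    - [0, 0, 0]
  turn:
    - [0, 0, 0]
    - [0, 0, 0]
    - [0, 0, 0]
    - [0, 0, 0]
    - [0, 0, 0]

```text
t: 8.8
ee_pos: [0.5304, -0.2557, 0.154]
orientation: [-3.14, 0.001, 0.25]
force: [-0.0, -0.5, -5.7]
grip_width: 0.0296
```

```bash
python3 - <<'E'
from h import *
arc([.557,.2232,.155],.25,20)
E
```

```text
at [ 0.5304 -0.2557  0.154 ] [-3.14e+00  1.00e-03  2.50e-01] q [-0.51  0.43  1.47 -0.    1.25 -0.76] t 8.8 F [-0.  -0.5 -5.7] w 0.0296
20 rows of dp [ 7.210e-03 -2.287e-02 -4.000e-05] turn [-0.003  0.003 -0.001]
```

Emit:
arm_command:
  dp:
    - [0.003, -0.01, 0]
    - [0.006, -0.02, 0]
    - [0.0096, -0.0305, 0]
    - [0.0096, -0.0305, 0]
    - [0.0096, -0.0305, 0]
  turn:
    - [0, 0, 0]
    - [0, 0, 0]
    - [0, 0, 0]
    - [0, 0, 0]
    - [0, 0, 0]

```text
t: 9.3
ee_pos: [0.537, -0.1269, 0.1548]
orientation: [-3.141, 0.0, 0.25]
force: [0.3, -0.5, -5.8]
grip_width: 0.0292
```

Emit:
arm_command:
  dp:
    - [0.0096, -0.0305, 0]
    - [0.0096, -0.0305, 0]
    - [0.0096, -0.0305, 0]
    - [0.0096, -0.0305, 0]
    - [0.0096, -0.0305, 0]
  turn:
    - [0, 0, 0]
    - [0, 0, 0]
    - [0, 0, 0]
    - [0, 0, 0]
    - [0, 0, 0]

```text
t: 9.8
ee_pos: [0.5457, 0.0328, 0.1549]
orientation: [-3.141, 0.0, 0.25]
force: [0.9, 0.3, -6.7]
grip_width: 0.0297
```

Emit:
arm_command:
  dp:
    - [0.0096, -0.0305, 0]
    - [0.0096, -0.0305, 0]
    - [0.0096, -0.0305, 0]
    - [0.0096, -0.0305, 0]
    - [0.0096, -0.0305, 0]
  turn:
    - [0, 0, 0]
    - [0, 0, 0]
    - [0, 0, 0]
    - [0, 0, 0]
    - [0, 0, 0]

```text
t: 10.3
ee_pos: [0.5544, 0.1924, 0.1548]
orientation: [-3.142, 0.0, 0.25]
force: [1.3, 0.5, -6.0]
grip_width: 0.0295
```

Emit:
arm_command:
  dp:
    - [0.006, -0.02, 0]
    - [0.003, -0.01, 0]
    - [0, 0, 0]
    - [0, 0, 0]
    - [0, 0, 0]
  turn:
    - [0, 0, 0]
    - [0, 0, 0]
    - [0, 0, 0]
    - [0, 0, 0]
    - [0, 0, 0]

```text
t: 10.8
ee_pos: [0.5564, 0.2207, 0.155]
orientation: [3.141, 0.0, 0.248]
force: [-1.0, 0.2, -5.5]
grip_width: 0.0295
```

```bash
python3 - <<'E'
from h import *
w=bot.snapshot("wrist");cv2.imwrite("pics/w3.png",w["color"]);np.save("w3.npy",w,allow_pickle=True)
arc([.557,.2232,.066],.25,5)
E
```

```text
at [0.5564 0.2207 0.155 ] [3.141 0.    0.248] q [ 0.32  0.45  1.44 -0.    1.26  0.07] t 10.85 F [-0.   0.  -6.2] w 0.0297
5 rows of dp [ 0.00023 -0.00045  0.0178 ] turn [ 0.001  0.001 -0.019]
```

View pics/w3.png

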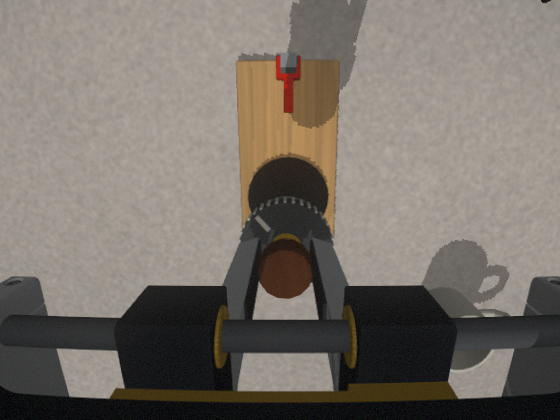

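The view shows the tamper held upright at (286,240) with the pad just behind it at (288,190), on the gauge's centre line. Lowering.

Emit:
arm_command:
  dp:
    - [0.0002, -0.0005, 0.018]
    - [0.0002, -0.0005, 0.018]
    - [0.0002, -0.0005, 0.018]
    - [0.0002, -0.0005, 0.018]
    - [0.0002, -0.0005, 0.014]
  turn:
    - [0, 0, 0]
    - [0, 0, 0]
    - [0, 0, 0]
    - [0, 0, 0]
    - [0, 0, 0]

```text
t: 11.35
ee_pos: [0.5566, 0.2236, 0.0679]
orientation: [3.141, 0.001, 0.249]
force: [0.3, -0.6, -5.3]
grip_width: 0.0297
```

Emit:
arm_command:
  dp:
    - [0, 0, 0]
    - [0, 0, 0]
    - [0, 0, 0.002]
    - [0, 0, 0.002]
    - [0, 0, 0]
  turn:
    - [0, 0, 0]
    - [0, 0, 0]
    - [0, 0, 0]
    - [0, 0, 0]
    - [0, 0, 0]

```text
t: 11.85
ee_pos: [0.5567, 0.2244, 0.0651]
orientation: [-3.142, -0.0, 0.25]
force: [-0.7, -0.1, -6.7]
grip_width: 0.0294
```

Emit:
arm_command:
  dp:
    - [0, 0, 0]
    - [0, 0, 0]
    - [0, 0, 0]
    - [0, 0, 0]
    - [0, 0, 0]
  turn:
    - [0, 0, 0]
    - [0, 0, 0]
    - [0, 0, 0]
    - [0, 0, 0]
    - [0, 0, 0]

```text
t: 12.35
ee_pos: [0.5567, 0.2244, 0.065]
orientation: [3.142, -0.0, 0.25]
force: [0.5, 0.3, -5.1]
grip_width: 0.0292
```

Emit:
arm_command:
  dp:
    - [0, 0.001, 0.001]
    - [0, 0, 0.001]
    - [0, 0, 0.001]
    - [0, 0, 0]
    - [0, 0, 0]
  turn:
    - [0, 0, 0]
    - [0, 0, 0]
    - [0, 0, 0]
    - [0, 0, 0]
    - [0, 0, 0]

```text
t: 12.85
ee_pos: [0.5569, 0.2234, 0.0619]
orientation: [3.142, 0.0, 0.25]
force: [0.2, 0.3, -6.1]
grip_width: 0.0295
```

Emit:
arm_command:
  dp:
    - [0, 0, 0.0008]
    - [0, 0, 0]
    - [0, 0, 0]
    - [0, 0, 0]
    - [0, 0, 0]
  turn:
    - [0, 0, 0]
    - [0, 0, 0]
    - [0, 0, 0]
    - [0, 0, 0]
    - [0, 0, 0]

```text
t: 13.35
ee_pos: [0.5569, 0.2234, 0.0611]
orientation: [3.142, 0.0, 0.25]
force: [0.5, 0.1, -4.8]
grip_width: 0.0295
```

Emit:
arm_command:
  dp:
    - [0, 0, 0.0005]
    - [0, 0, 0]
    - [0, 0, 0]
    - [0, 0, 0]
    - [0, 0, 0]
  turn:
    - [0, 0, 0]
    - [0, 0, 0]
    - [0, 0, 0]
    - [0, 0, 0]
    - [0, 0, 0]

```text
t: 13.85
ee_pos: [0.5571, 0.2235, 0.061]
orientation: [-3.142, -0.001, 0.25]
force: [-0.9, -0.5, 1.7]
grip_width: 0.0293
```

```bash
python3 - <<'E'
from h import *
import time
o=bot.get_obs();print(o["force"].round(2),o["ee_pos"].round(4))
E
```

```text
[-0.9  -0.46  1.74] [0.5571 0.2235 0.061 ]
```

Firm contact (load reversed to +1.7 N). Releasing and retreating upward.

Emit:
arm_command:
  dp:
    - [0, 0, 0]
    - [0, 0, 0]
    - [0, 0, 0]
    - [0, 0, 0]
    - [0, 0, 0]
  turn:
    - [0, 0, 0]
    - [0, 0, 0]
    - [0, 0, 0]
    - [0, 0, 0]
    - [0, 0, 0]
  grip: -1

```text
t: 14.35
ee_pos: [0.5569, 0.2234, 0.0606]
orientation: [3.142, -0.0, 0.25]
force: [0.9, 0.0, -0.3]
grip_width: 0.0658
```

Emit:
arm_command:
  dp:
    - [0, 0, 0]
    - [0, 0, -0.01]
    - [0, 0, -0.03]
    - [0, 0, -0.03]
    - [0, 0, -0.03]
  turn:
    - [0, 0, 0]
    - [0, 0, 0]
    - [0, 0, 0]
    - [0, 0, 0]
    - [0, 0, 0]

```text
t: 14.85
ee_pos: [0.5569, 0.2234, 0.1626]
orientation: [-3.142, -0.0, 0.25]
force: [-0.5, -0.2, -0.6]
grip_width: 0.094
```

```bash
python3 - <<'E'
from h import *
arc([.472,.244,.17],1.816,15)
E
```

```text
at [0.5569 0.2234 0.1626] [-3.142 -0.     0.25 ] q [ 0.32  0.45  1.42 -0.    1.27  0.07] t 14.85 F [-0.5 -0.2 -0.6] w 0.094
15 rows of dp [-0.00223 -0.00606 -0.00049] turn [ 1.000e-03 -2.000e-03 -5.983e+00]
```

Emit:
arm_command:
  dp:
    - [-0.0022, -0.006, -0.0005]
    - [-0.0022, -0.006, -0.0005]
    - [-0.0022, -0.006, -0.0005]
    - [-0.0022, -0.006, -0.0005]
    - [-0.0022, -0.006, -0.0005]
  turn:
    - [0, 0, -6]
    - [0, 0, -6]
    - [0, 0, -6]
    - [0, 0, -6]
    - [0, 0, -6]

```text
t: 15.35
ee_pos: [0.5339, 0.2454, 0.164]
orientation: [3.141, -0.001, 0.778]
force: [0.3, 0.1, 0.6]
grip_width: 0.0937
```

Emit:
arm_command:
  dp:
    - [-0.0022, -0.006, -0.0005]
    - [-0.0022, -0.006, -0.0005]
    - [-0.0022, -0.006, -0.0005]
    - [-0.0022, -0.006, -0.0005]
    - [-0.0022, -0.006, -0.0005]
  turn:
    - [0, 0, -6]
    - [0, 0, -6]
    - [0, 0, -6]
    - [0, 0, -6]
    - [0, 0, -6]

```text
t: 15.85
ee_pos: [0.5031, 0.2528, 0.1665]
orientation: [3.141, -0.0, 1.301]
force: [-0.9, 0.3, 0.1]
grip_width: 0.0938
```

Emit:
arm_command:
  dp:
    - [-0.0022, -0.006, -0.0005]
    - [-0.0022, -0.006, -0.0005]
    - [-0.0022, -0.006, -0.0005]
    - [-0.0022, -0.006, -0.0005]
    - [-0.0022, -0.006, -0.0005]
  turn:
    - [0, 0, -6]
    - [0, 0, -6]
    - [0, 0, -6]
    - [0, 0, -6]
    - [0, 0, -6]

```text
t: 16.35
ee_pos: [0.4728, 0.2437, 0.169]
orientation: [3.141, -0.0, 1.825]
force: [-0.2, -0.2, -0.4]
grip_width: 0.0939
```

Emit:
arm_command:
  dp:
    - [0, 0, 0]
    - [0, 0, 0]
    - [0, 0, 0]
    - [0, 0, 0]
    - [0, 0, 0]
  turn:
    - [-6, 0, 0]
    - [-6, 0, 0]
    - [-6, 0, 0]
    - [-6, 0, 0]
    - [-6, 0, 0]

```text
t: 16.85
ee_pos: [0.473, 0.2439, 0.1695]
orientation: [2.612, -0.001, 1.821]
force: [0.6, 0.3, -0.6]
grip_width: 0.0939
```

Emit:
arm_command:
  dp:
    - [0, 0, 0]
    - [0, 0, 0]
    - [0, 0, 0]
    - [0, 0, 0]
    - [0, 0, 0]
  turn:
    - [-6, 0, 0]
    - [-6, 0, 0]
    - [-6, 0, 0]
    - [-6, 0, 0]
    - [-6, 0, 0]

```text
t: 17.35
ee_pos: [0.4782, 0.2277, 0.2016]
orientation: [2.226, -0.01, 1.823]
force: [0.4, -0.5, 1.9]
grip_width: 0.094
```

```bash
python3 - <<'E'
from h import *
go([.472,.244,.108],1.816)
w=bot.snapshot("wrist");print(w["position"].round(4))
for P in[(.557,.223,.05),(.536,.303,.063)]: print(proj(w,P))
print(tool()[1].round(3))
E
```

```text
at [0.4782 0.2277 0.2016] yaw [ 2.226 -0.01   1.823] q [ 0.45 -0.08  2.23 -1.04  0.18 -0.4 ] t 17.35
dp tool [ 0.0164 -0.0755  0.0556] turn [52.44 -0.71  0.1 ]
[0.2952 0.18   0.2512]
[260.12537389 126.02399913]
[342.47560124 135.87448362]
[[-0.247  0.589  0.769]
 [ 0.969  0.138  0.206]
 [ 0.015  0.796 -0.605]]
```

The arm met a wrist limit at a 52° tilt. The view is still usable, so I look from here.

```bash
python3 - <<'E'
from h import *
w=bot.snapshot("wrist");np.save("w4.npy",w,allow_pickle=True)
c=w["color"][70:200,200:390];c=cv2.resize(c,None,fx=4,fy=4,interpolation=cv2.INTER_CUBIC);c=cv2.convertScaleAbs(c,alpha=1.6,beta=10)
def pl(P,col,r=.03):
  pts=[(proj(w,(P[0]+r*np.cos(a),P[1]+r*np.sin(a),P[2]))-[200,70])*4+1.5 for a in np.linspace(0,6.28,80)]
  cv2.polylines(c,[np.int32(pts)],True,col,1)
pl((.557,.2232,.012),(0,255,255),.042); pl((.557,.2232,.012+.036),(0,255,0));pl((.557,.2232,.012+.041),(255,255,0));pl((.557,.2232,.089),(255,0,255),.015)
cv2.imwrite("pics/c4.png",c)
E
```

```text
(no output)
```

View pics/c4.png

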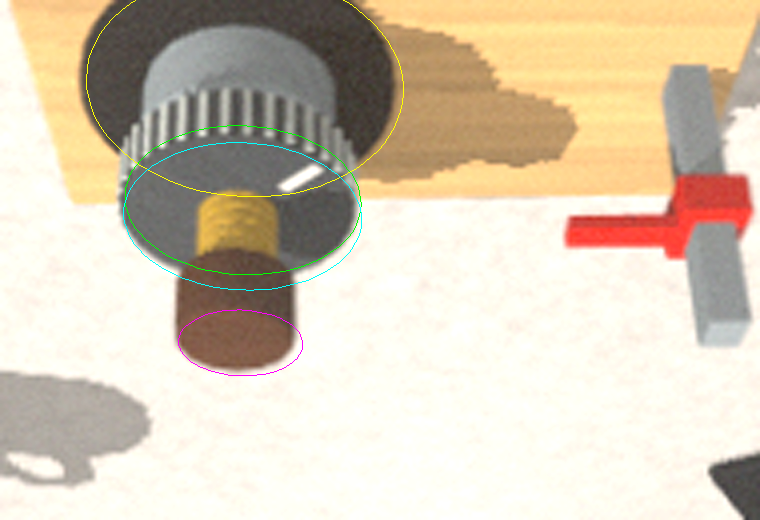

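The picture is upside down. It shows the tamper standing centred on the pad: collar face with its white mark at (300,180), knob top at (237,340), pad around (238,90). The pointer's bar end is at x=566, rows about 215–246. Next I work out both heights numerically.

```bash
cat > fit.py <<'E'
from h import *
from scipy.optimize import least_squares
np.set_printoptions(precision=4,suppress=True)
def circ(c,r,z,n=120):
    a=np.linspace(0,2*np.pi,n); return np.c_[c[0]+r*np.cos(a),c[1]+r*np.sin(a),np.full(n,z)]
def ext(w,P,off):
    p=np.array([proj(w,x) for x in P])+off; return p[:,0].min(),p[:,0].max(),p[:,1].min(),p[:,1].max()
E
python3 - <<'E'
from fit import *
w=np.load("w4.npy",allow_pickle=True).item();c=w["color"].astype(int)
b,g,r=c[...,0],c[...,1],c[...,2]
for x in(342,344,346,350,354,358): print("col",x,[tuple(c[y,x]) for y in range(121,134)])
print("row127",[tuple(c[127,x]) for x in range(338,346)])
for x in (258,260,262): print("col",x,"rows98..108",[c[y,x].sum() for y in range(96,110)])
for x in (272,276,280): print("col",x,"rows",[c[y,x].sum() for y in range(130,144)])
print("knob col 259",[c[y,259].sum() for y in range(140,168)])
print("row155",[c[155,x].sum() for x in range(240,280)])
print("row85 pad left",[c[85,x].sum() for x in range(216,226)],"right",[c[85,x].sum() for x in range(292,304)])
E
```

```text
col 342 [(np.int64(148), np.int64(156), np.int64(165)), (np.int64(146), np.int64(152), np.int64(162)), (np.int64(134), np.int64(141), np.int64(157)), (np.int64(73), np.int64(77), np.int64(135)), (np.int64(60), np.int64(65), np.int64(133)), (np.int64(50), np.int64(54), np.int64(134)), (np.int64(39), np.int64(45), np.int64(146)), (np.int64(32), np.int64(42), np.int64(157)), (np.int64(32), np.int64(39), np.int64(164)), (np.int64(36), np.int64(43), np.int64(166)), (np.int64(69), np.int64(76), np.int64(165)), (np.int64(130), np.int64(137), np.int64(157)), (np.int64(142), np.int64(150), np.int64(158))]
col 344 [(np.int64(148), np.int64(155), np.int64(163)), (np.int64(147), np.int64(153), np.int64(161)), (np.int64(131), np.int64(137), np.int64(154)), (np.int64(34), np.int64(36), np.int64(122)), (np.int64(36), np.int64(40), np.int64(124)), (np.int64(32), np.int64(37), np.int64(129)), (np.int64(36), np.int64(40), np.int64(160)), (np.int64(22), np.int64(28), np.int64(163)), (np.int64(31), np.int64(38), np.int64(169)), (np.int64(29), np.int64(35), np.int64(168)), (np.int64(69), np.int64(72), np
[... 4955 characters left out ...]
59), np.int64(155), np.int64(172), np.int64(168), np.int64(168), np.int64(173), np.int64(164), np.int64(165), np.int64(159), np.int64(159), np.int64(169), np.int64(161), np.int64(161), np.int64(156), np.int64(169), np.int64(165), np.int64(169), np.int64(304), np.int64(435), np.int64(467), np.int64(468), np.int64(468), np.int64(470), np.int64(470)]
row85 pad left [np.int64(388), np.int64(393), np.int64(391), np.int64(359), np.int64(220), np.int64(116), np.int64(125), np.int64(127), np.int64(123), np.int64(126)] right [np.int64(105), np.int64(90), np.int64(105), np.int64(97), np.int64(107), np.int64(115), np.int64(216), np.int64(252), np.int64(260), np.int64(251), np.int64(262), np.int64(249)]
```

```bash
cat >> fit.py <<'E'
def cam(w,c):
    R=att(w); v=dict(w); v["position"]=np.array(w["position"])+R@c[:3]
    v["attitude"]=R@Rn.from_rotvec(c[3:6]).as_matrix(); return v
def edge(w,P,i,s,at=None):
    """extreme (s=+1 max, -1 min) of image coordinate i over circle points P; at: value of the other coordinate"""
    p=np.array([proj(w,x) for x in P])
    if at is None: return (s*p[:,i]).max()*s
    k=np.argsort(abs(p[:,1-i]-at)); near=[j for j in k[:8]]
    v=p[near,i]; return (s*v).max()*s
E
python3 - <<'E'
from fit import *
w4=np.load("w4.npy",allow_pickle=True).item();w1=np.load("w1.npy",allow_pickle=True).item()
N=720
def res(x):
    a=cam(w4,x[:6]);b=cam(w1,x[:6]); pc=x[6:8];tc=x[8:10];h,z,th,hb=x[10:14]
    gy=np.array([-np.sin(th),np.cos(th)]);gx=np.array([gy[1],-gy[0]])
    tip=lambda u,dz=0:np.r_[pc+.084*gy+u*gx,z+dz]
    pad=circ(pc,.042,.012,N);kt=circ(tc,.015,.089,N);ct=circ(tc,.030,.012+h,N)
    e=[]
    A=lambda m,p,s=.35:e.append((p-m)/s)
    A(219.76,edge(a,pad,0,-1,85));A(297.75,edge(a,pad,0,1,85),.6)
    A(243.74,edge(a,kt,0,-1));A(273.15,edge(a,kt,0,1));A(162.4,edge(a,kt,1,1))
    A(103.4,edge(a,ct,1,-1),.4);A(136.6,edge(a,ct,1,1,276),.5);A(134.9,edge(a,ct,1,1,280),.5)
    n=proj(a,tip(-hb));f=proj(a,tip(hb)); A(126.55,n[1]);A(131.2,f[1]);A(340.95,(n[0]+f[0])/2,.5)
    padw=np.array([proj(b,p) for p in pad])
    A(312.15,(padw[:,0].min()+padw[:,0].max())/2);A(226.06,(padw[:,1].min()+padw[:,1].max())/2,.5)
    t=proj(b,tip(0));A(319,t[0],.6);A(156.3,t[1],.8)
    pr=np.r_[x[:3]/.0015,x[3:6]/.004,(pc-[.557,.2232])/.003,(tc-[.557,.2234])/.002]
    return np.r_[e,pr]
x0=np.r_[np.zeros(6),.557,.2232,.557,.2232,.038,.063,.245,.002]
s=least_squares(res,x0,x_scale=np.r_[[1e-3]*14],diff_step=1e-4)
C=np.linalg.pinv(s.jac.T@s.jac)
print("x",s.x,"\nres",s.fun.round(2)[:15]);print("h",s.x[10],"target h",s.x[11]-.012,"sd",C[10,10]**.5,C[11,11]**.5,"sd diff",(C[10,10]+C[11,11]-2*C[10,11])**.5)
print("rise mm",(s.x[11]-.012-s.x[10])*1e3,"turn",(s.x[11]-.012-s.x[10])/.00477)
E
```

```text
x [-0.      0.0007 -0.0019 -0.0023 -0.0008 -0.0018  0.5576  0.2205  0.5578
  0.2215  0.039   0.0595  0.2448  0.0039] 
res [-0.15 -0.45 -1.97  2.15  0.53 -1.1   1.04  0.56 -0.02 -0.02  0.27  0.
 -0.41  0.04 -0.23]
h 0.039013201787506474 target h 0.04746678784747772 sd 0.0006236721774089802 0.0011891253717634005 sd diff 0.001379736998958129
rise mm 8.453586059971249 turn 1.772240264144916
```

Fit result: collar top is about 39.0 mm above the pad, pointer about 47.5 mm (±1.2), so the collar needs to rise about 8.5 mm (≈1.77 rad). I'll untilt, regrip on the collar, turn a little less than that, then compare directly.

Emit:
arm_command:
  dp:
    - [0, 0, 0]
    - [0, 0, 0]
    - [0, 0, 0]
    - [0, 0, 0]
    - [0, 0, 0]
  turn:
    - [7.5, 0, 0]
    - [7.5, 0, 0]
    - [7.5, 0, 0]
    - [7.5, 0, 0]
    - [7.5, 0, 0]

```text
t: 17.95
ee_pos: [0.4854, 0.2174, 0.2045]
orientation: [2.692, 0.023, 1.793]
force: [-0.3, 0.0, 0.3]
grip_width: 0.0939
```

Emit:
arm_command:
  dp:
    - [0, 0, 0]
    - [0, 0, 0]
    - [0, 0, 0]
    - [0, 0, 0]
    - [0, 0, 0]
  turn:
    - [7.5, 0, 0]
    - [7.5, 0, 0]
    - [0, 0, 0]
    - [0, 0, 0]
    - [0, 0, 0]

```text
t: 18.45
ee_pos: [0.4854, 0.2165, 0.2034]
orientation: [2.946, 0.023, 1.789]
force: [0.1, 0.4, 0.2]
grip_width: 0.0937
```

```bash
python3 - <<'E'
from h import *
arc([.557,.223,.13],0,15)
E
```

```text
at [0.4854 0.2165 0.2034] [2.946 0.023 1.789] q [ 0.38  0.15  1.72 -0.06  1.08 -1.39] t 18.45 F [0.1 0.4 0.2] w 0.0937
15 rows of dp [0.0033  0.0036  0.00538] turn [ 0.615 -0.604  6.816]
```

Emit:
arm_command:
  dp:
    - [0.0033, 0.0036, 0.0054]
    - [0.0033, 0.0036, 0.0054]
    - [0.0033, 0.0036, 0.0054]
    - [0.0033, 0.0036, 0.0054]
    - [0.0033, 0.0036, 0.0054]
  turn:
    - [0.615, -0.604, 6.816]
    - [0.615, -0.604, 6.816]
    - [0.615, -0.604, 6.816]
    - [0.615, -0.604, 6.816]
    - [0.615, -0.604, 6.816]

```text
t: 18.95
ee_pos: [0.508, 0.2326, 0.1803]
orientation: [3.002, -0.026, 1.189]
force: [0.0, -0.1, 0.1]
grip_width: 0.0937
```

Emit:
arm_command:
  dp:
    - [0.0033, 0.0036, 0.0054]
    - [0.0033, 0.0036, 0.0054]
    - [0.0033, 0.0036, 0.0054]
    - [0.0033, 0.0036, 0.0054]
    - [0.0033, 0.0036, 0.0054]
  turn:
    - [0.615, -0.604, 6.816]
    - [0.615, -0.604, 6.816]
    - [0.615, -0.604, 6.816]
    - [0.615, -0.604, 6.816]
    - [0.615, -0.604, 6.816]

```text
t: 19.45
ee_pos: [0.5348, 0.2346, 0.1559]
orientation: [3.077, -0.035, 0.591]
force: [-0.0, -0.1, 0.7]
grip_width: 0.0939
```

Emit:
arm_command:
  dp:
    - [0.0033, 0.0036, 0.0054]
    - [0.0033, 0.0036, 0.0054]
    - [0.0033, 0.0036, 0.0054]
    - [0.0033, 0.0036, 0.0054]
    - [0.0033, 0.0036, 0.0054]
  turn:
    - [0.615, -0.604, 6.816]
    - [0.615, -0.604, 6.816]
    - [0.615, -0.604, 6.816]
    - [0.615, -0.604, 6.816]
    - [0.615, -0.604, 6.816]

```text
t: 19.95
ee_pos: [0.5572, 0.2229, 0.13]
orientation: [-3.141, 0.0, -0.005]
force: [0.1, 0.6, -0.5]
grip_width: 0.0938
```

Emit:
arm_command:
  dp:
    - [0, 0, 0]
    - [0, 0, 0]
    - [0, 0, 0]
    - [0, 0, 0]
    - [0, 0, 0]
  turn:
    - [0, 0, 0]
    - [0, 0, 0]
    - [0, 0, 0]
    - [0, 0, 0]
    - [0, 0, 0]

```text
t: 20.45
ee_pos: [0.5574, 0.2231, 0.1303]
orientation: [-3.141, 0.001, 0.0]
force: [0.7, -0.5, 0.1]
grip_width: 0.0939
```

```bash
python3 - <<'E'
from h import *
arc([.557,.223,.13],0,5)
w=bot.snapshot("wrist");cv2.imwrite("pics/w5.png",w["color"]);np.save("w5.npy",w,allow_pickle=True)
E
```

```text
at [0.5574 0.2231 0.1303] [-3.141e+00  1.000e-03  0.000e+00] q [0.32 0.48 1.45 0.   1.21 0.32] t 20.45 F [ 0.7 -0.5  0.1] w 0.0939
5 rows of dp [-8.e-05  1.e-05  6.e-05] turn [-0.007  0.006  0.001]
```

Emit:
arm_command:
  dp:
    - [0, 0, 0.02]
    - [0, 0, 0.02]
    - [0, 0, 0.02]
    - [0, 0, 0.015]
    - [0, 0, 0.01]
  turn:
    - [0, 0, 0]
    - [0, 0, 0]
    - [0, 0, 0]
    - [0, 0, 0]
    - [0, 0, 0]

```text
t: 21.0
ee_pos: [0.5571, 0.2229, 0.0439]
orientation: [-3.141, 0.002, -0.001]
force: [0.9, -0.4, 0.9]
grip_width: 0.0941
```

Emit:
arm_command:
  dp:
    - [0, 0, 0.01]
    - [0, 0, 0.007]
    - [0, 0, 0.003]
    - [0, 0, 0]
    - [0, 0, 0]
  turn:
    - [0, 0, 0]
    - [0, 0, 0]
    - [0, 0, 0]
    - [0, 0, 0]
    - [0, 0, 0]

```text
t: 21.5
ee_pos: [0.5576, 0.223, 0.0255]
orientation: [-3.141, 0.0, -0.001]
force: [-0.3, -0.4, 0.5]
grip_width: 0.0942
```

Emit:
arm_command:
  dp:
    - [0, 0, 0]
    - [0, 0, 0]
    - [0, 0, 0]
    - [0, 0, 0]
    - [0, 0, 0]
  turn:
    - [0, 0, 0]
    - [0, 0, 0]
    - [0, 0, 0]
    - [0, 0, 0]
    - [0, 0, 0]
  grip: 1
  force: 8

```text
t: 22.0
ee_pos: [0.5575, 0.223, 0.0251]
orientation: [-3.141, 0.001, -0.001]
force: [0.3, -0.2, 0.8]
grip_width: 0.0596
```

Emit:
arm_command:
  dp:
    - [0, 0, 0]
    - [0, 0, 0]
    - [0, 0, 0]
    - [0, 0, 0]
    - [0, 0, 0]
  turn:
    - [0, 0, 0]
    - [0, 0, 0]
    - [0, 0, 0]
    - [0, 0, 0]
    - [0, 0, 0]

```text
t: 22.5
ee_pos: [0.5575, 0.223, 0.0251]
orientation: [-3.141, 0.001, -0.001]
force: [0.8, -0.3, 1.0]
grip_width: 0.0596
```

Emit:
arm_command:
  dp:
    - [0, 0, -0.0005]
    - [0, 0, -0.0005]
    - [0, 0, -0.0005]
    - [0, 0, -0.0005]
    - [0, 0, -0.0005]
  turn:
    - [0, 0, -6]
    - [0, 0, -6]
    - [0, 0, -6]
    - [0, 0, -6]
    - [0, 0, -6]

```text
t: 23.0
ee_pos: [0.5574, 0.2229, 0.0276]
orientation: [-3.14, 0.001, 0.527]
force: [0.7, -0.4, 1.0]
grip_width: 0.0599
```

```bash
python3 - <<'E'
from h import *
o=bot.get_obs();print(o["force"].round(2),o["moment"].round(3),o["ee_pos"].round(4),o["orientation"].round(3))
w=bot.snapshot("wrist");np.save("w6.npy",w,allow_pickle=True)
a=np.load("w5.npy",allow_pickle=True).item()
cv2.imwrite("pics/w6.png",cv2.convertScaleAbs(np.hstack([a["color"][130:,100:460],w["color"][130:,100:460]]),alpha=1.5))
E
```

```text
[ 0.69 -0.41  1.01] [-0.123 -0.102 -0.044] [0.5574 0.2229 0.0276] [-3.14e+00  1.00e-03  5.27e-01]
```

View pics/w6.png

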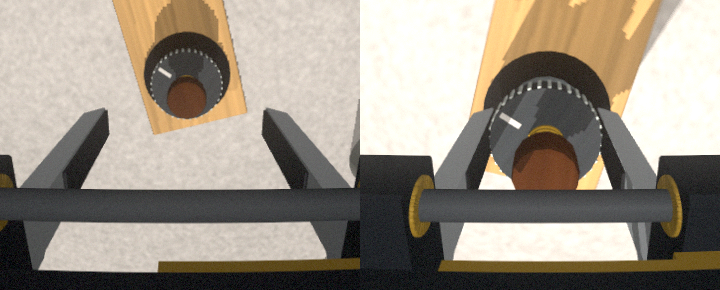

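The white mark keeps its place relative to the hand (left panel (164,72), right panel (510,120)) after a 30° turn, and forces are about 1 N. So the collar turns along, and I continue.

Emit:
arm_command:
  dp:
    - [0, 0, -0.0005]
    - [0, 0, -0.0005]
    - [0, 0, -0.0005]
    - [0, 0, -0.0005]
    - [0, 0, -0.0005]
  turn:
    - [0, 0, -6]
    - [0, 0, -6]
    - [0, 0, -6]
    - [0, 0, -6]
    - [0, 0, -6]

```text
t: 23.55
ee_pos: [0.5572, 0.2228, 0.0301]
orientation: [-3.14, 0.0, 1.048]
force: [0.0, -1.2, 1.8]
grip_width: 0.06
```

Emit:
arm_command:
  dp:
    - [0, 0, -0.0005]
    - [0, 0, -0.0005]
    - [0, 0, -0.0005]
    - [0, 0, -0.0005]
    - [0, 0, -0.0005]
  turn:
    - [0, 0, -6]
    - [0, 0, -6]
    - [0, 0, -6]
    - [0, 0, -6]
    - [0, 0, -6]

```text
t: 24.05
ee_pos: [0.5572, 0.2227, 0.0326]
orientation: [-3.14, -0.0, 1.572]
force: [-0.9, -2.4, 2.7]
grip_width: 0.0596
```

Emit:
arm_command:
  dp:
    - [0, 0, 0]
    - [0, 0, 0]
    - [0, 0, 0]
    - [0, 0, 0]
    - [0, 0, 0]
  turn:
    - [0, 0, 0]
    - [0, 0, 0]
    - [0, 0, 0]
    - [0, 0, 0]
    - [0, 0, 0]
  grip: -1

```text
t: 24.55
ee_pos: [0.5573, 0.223, 0.0325]
orientation: [-3.14, -0.001, 1.569]
force: [-0.6, 0.3, 0.1]
grip_width: 0.0934
```

Emit:
arm_command:
  dp:
    - [0, 0, 0]
    - [0, 0, 0]
    - [0, 0, -0.02]
    - [0, 0, -0.03]
    - [0, 0, -0.03]
  turn:
    - [0, 0, 0]
    - [0, 0, 0]
    - [0, 0, 0]
    - [0, 0, 0]
    - [0, 0, 0]

```text
t: 25.05
ee_pos: [0.5572, 0.2228, 0.1133]
orientation: [-3.14, -0.0, 1.569]
force: [0.3, -0.2, -0.2]
grip_width: 0.0943
```

Emit:
arm_command:
  dp:
    - [0, 0, -0.03]
    - [0, 0, -0.03]
    - [0, 0, 0]
    - [0, 0, 0]
    - [0, 0, 0]
  turn:
    - [0, 0, 0]
    - [0, 0, 0]
    - [0, 0, 0]
    - [0, 0, 0]
    - [0, 0, 0]

```text
t: 25.55
ee_pos: [0.557, 0.2227, 0.1712]
orientation: [-3.139, 0.0, 1.569]
force: [0.2, 0.2, -0.9]
grip_width: 0.0938
```

```bash
python3 - <<'E'
from h import *
arc([.46,.24,.175],1.816,10)
E
```

```text
at [0.557  0.2227 0.1712] [-3.139  0.     1.569] q [ 0.32  0.44  1.41  0.    1.29 -1.25] t 25.55 F [ 0.2  0.2 -0.9] w 0.0938
10 rows of dp [ 0.00279 -0.00948 -0.00036] turn [-0.017 -0.002 -1.413]
```

Emit:
arm_command:
  dp:
    - [0.0028, -0.0095, -0.0004]
    - [0.0028, -0.0095, -0.0004]
    - [0.0028, -0.0095, -0.0004]
    - [0.0028, -0.0095, -0.0004]
    - [0.0028, -0.0095, -0.0004]
  turn:
    - [0, 0, -1.4]
    - [0, 0, -1.4]
    - [0, 0, -1.4]
    - [0, 0, -1.4]
    - [0, 0, -1.4]

```text
t: 26.05
ee_pos: [0.5085, 0.2348, 0.1747]
orientation: [-3.141, -0.001, 1.694]
force: [0.0, 0.8, -0.9]
grip_width: 0.0942
```

Emit:
arm_command:
  dp:
    - [0.0028, -0.0095, -0.0004]
    - [0.0028, -0.0095, -0.0004]
    - [0.0028, -0.0095, -0.0004]
    - [0.0028, -0.0095, -0.0004]
    - [0.0028, -0.0095, -0.0004]
  turn:
    - [0, 0, -1.4]
    - [0, 0, -1.4]
    - [0, 0, -1.4]
    - [0, 0, -1.4]
    - [0, 0, -1.4]

```text
t: 26.55
ee_pos: [0.4595, 0.2404, 0.1767]
orientation: [-3.141, -0.001, 1.816]
force: [-0.4, 0.1, 0.8]
grip_width: 0.094
```

Emit:
arm_command:
  dp:
    - [0, 0, 0]
    - [0, 0, 0]
    - [0, 0, 0]
    - [0, 0, 0]
    - [0, 0, 0]
  turn:
    - [-6, 0, 0]
    - [-6, 0, 0]
    - [-6, 0, 0]
    - [-6, 0, 0]
    - [-6, 0, 0]

```text
t: 27.05
ee_pos: [0.4598, 0.2405, 0.1772]
orientation: [2.614, -0.001, 1.815]
force: [1.2, 0.2, -0.5]
grip_width: 0.094
```

Emit:
arm_command:
  dp:
    - [0, 0, 0]
    - [0, 0, 0]
    - [0, 0, 0]
    - [0, 0, 0]
    - [0, 0, 0]
  turn:
    - [-6, 0, 0]
    - [-6, 0, 0]
    - [0, 0, 0]
    - [0, 0, 0]
    - [0, 0, 0]

```text
t: 27.55
ee_pos: [0.4609, 0.2405, 0.1774]
orientation: [2.411, -0.001, 1.814]
force: [0.2, 0.3, -0.6]
grip_width: 0.0938
```

```bash
python3 - <<'E'
from h import *
w=bot.snapshot("wrist");np.save("w7.npy",w,allow_pickle=True)
p,R,o=tool();print(p.round(4),R.round(3).tolist(),o["q"].round(2),"down .05 in tool",(R.T@[0,0,-.05]).round(4))
E
```

```text
[0.4609 0.2405 0.1772] [[-0.24, 0.723, 0.648], [0.971, 0.178, 0.161], [0.001, 0.668, -0.744]] [ 0.5  -0.04  2.15 -0.51  0.35 -0.9 ] down .05 in tool [-0.     -0.0334  0.0372]
```

Emit:
arm_command:
  dp:
    - [0, -0.0067, 0.0074]
    - [0, -0.0067, 0.0074]
    - [0, -0.0067, 0.0074]
    - [0, -0.0067, 0.0074]
    - [0, -0.0067, 0.0074]
  turn:
    - [0, 0, 0]
    - [0, 0, 0]
    - [0, 0, 0]
    - [0, 0, 0]
    - [0, 0, 0]

```text
t: 28.1
ee_pos: [0.4607, 0.2402, 0.1266]
orientation: [2.41, -0.0, 1.813]
force: [0.5, 0.0, -0.3]
grip_width: 0.0937
```

Emit:
arm_command:
  dp:
    - [0, 0, 0]
    - [0, 0, 0]
    - [0, 0, 0]
    - [0, 0, 0]
    - [0, 0, 0]
  turn:
    - [0, 0, 0]
    - [0, 0, 0]
    - [0, 0, 0]
    - [0, 0, 0]
    - [0, 0, 0]

```text
t: 28.6
ee_pos: [0.4603, 0.2404, 0.1272]
orientation: [2.409, -0.001, 1.814]
force: [0.1, -0.4, -0.1]
grip_width: 0.094
```

```bash
python3 - <<'E'
from h import *
w=bot.snapshot("wrist");np.save("w8.npy",w,allow_pickle=True)
p,R,o=tool();print(p.round(4),R.round(3).tolist(),o["q"].round(2))
def crop(w):
    c=[proj(w,(.547,.263,.05))]; x,y=(c[0]-[92,75]).astype(int);x=max(x,0);y=max(y,0)
    i=cv2.resize(w["color"][y:y+145,x:x+195],None,fx=4,fy=4,interpolation=cv2.INTER_CUBIC);print(x,y);return cv2.convertScaleAbs(i,alpha=1.6)
cv2.imwrite("pics/c8.png",crop(w))
E
```

```text
[0.4602 0.2404 0.1271] [[-0.241, 0.722, 0.649], [0.971, 0.178, 0.162], [0.001, 0.669, -0.743]] [ 0.5   0.06  2.2  -0.81  0.24 -0.59]
194 145
```

View pics/c8.png

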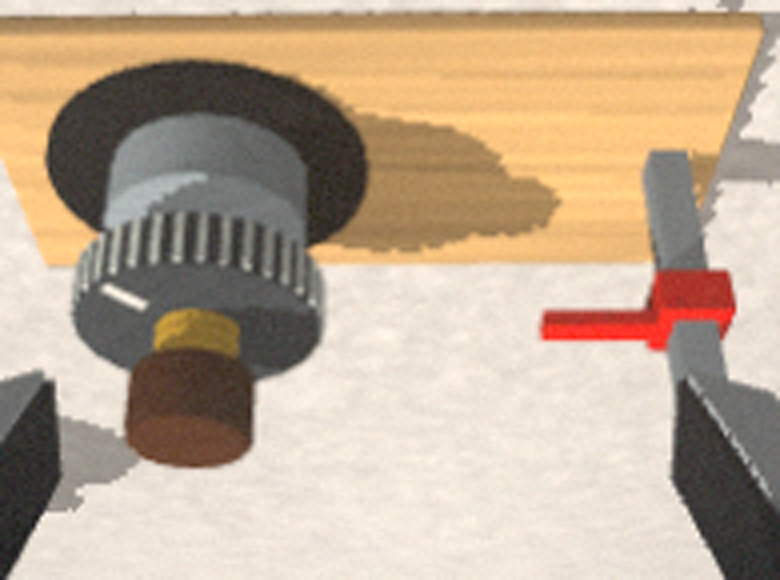

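The new view (crop origin 194,145, ×4) shows the collar face centre at about (198,320) and the pointer's top face at about (545,333), already nearly level. The tamper stands in the middle of the pad. Refitting with more edges.

```bash
cat >> fit.py <<'E'
def cross(v):
    """sub-pixel index of the strongest half-level step in profile v"""
    v=np.array(v,float); k=np.argmax(abs(np.diff(v))); a=v[max(k-2,0):k].mean() if k>0 else v[0]; b=v[k+2:k+4].mean() if k+2<len(v) else v[-1]
    seg=v[max(k-2,0):k+4]; m=(a+b)/2; j=np.flatnonzero(np.diff(np.sign(seg-m)))[0]
    return max(k-2,0)+j+(m-seg[j])/(seg[j+1]-seg[j])
E
cat > e8.py <<'E'
from fit import *
def V(w,x,y0,y1,ch=None):
    c=w["color"].astype(float); c=c.sum(2) if ch is None else c[...,ch]
    return y0+cross(c[y0:y1,x])
def H(w,y,x0,x1,ch=None):
    c=w["color"].astype(float); c=c.sum(2) if ch is None else c[...,ch]
    return x0+cross(c[y,x0:x1])
E
python3 - <<'E'
from e8 import *
w=np.load("w8.npy",allow_pickle=True).item();c=w["color"].astype(int).sum(2)
print("pad near",[round(V(w,x,154,166),2) for x in(240,243,246,249)])
print("pad left",[round(H(w,y,200,212),2) for y in(178,180,182,184)],"right",[round(H(w,y,279,291),2) for y in(182,184,186,188)])
print("knob left",[round(H(w,y,220,231),2) for y in(250,252,254)],"right",[round(H(w,y,252,262),2) for y in(250,252,254)],"far",[round(V(w,x,256,267),2) for x in(239,241,243)])
print("collar far",[round(V(w,x,232,245),2) for x in(260,262,264,266)]); print("near profs",[c[204:216,x].tolist() for x in(240,242,244,246,248)])
print("collar L",[round(H(w,y,207,218),2) for y in(216,218,220,222)],"R",[round(H(w,y,270,281),2) for y in(220,222,224)])
print("ptr near",[(round(V(w,x,225-2,229,2),2)) for x in(332,335,338,341)],"far",[round(V(w,x,227,234,0),2) for x in(332,335,338,341)],"bot",[round(V(w,x,218,226,0),2) for x in(332,335,338,341)],"tip",[round(H(w,y,325,334,0),2) for y in(224,226,228)])
print("plate far",[(x,round(V(w,x,205,217,0),2)) for x in(300,315,330,345)])
E
```

```text
pad near [np.float64(159.45), np.float64(159.44), np.float64(159.62), np.float64(159.76)]
pad left [np.float64(205.66), np.float64(205.52), np.float64(205.25), np.float64(204.73)] right [np.float64(285.01), np.float64(285.08), np.float64(285.54), np.float64(285.4)]
knob left [np.float64(224.56), np.float64(224.79), np.float64(224.82)] right [np.float64(256.87), np.float64(256.79), np.float64(256.84)] far [np.float64(261.48), np.float64(261.59), np.float64(261.59)]
collar far [np.float64(238.97), np.float64(238.48), np.float64(237.77), np.float64(236.78)]
near profs [[124, 129, 112, 116, 123, 122, 132, 161, 172, 164, 170, 173], [121, 124, 134, 139, 158, 171, 144, 146, 171, 169, 171, 169], [284, 277, 279, 273, 265, 303, 222, 165, 170, 175, 174, 171], [123, 121, 117, 112, 121, 108, 137, 157, 177, 171, 172, 173], [122, 117, 141, 126, 141, 143, 185, 171, 153, 172, 176, 169]]
collar L [np.float64(215.86), np.float64(212.73), np.float64(211.54), np.float64(211.68)] R [np.float64(270.44), np.float64(273.05), np.float64(274.33)]
ptr near [np.float64(225.74), np.float64(225.75), np.float64(225.78), np.float64(225.62)] far [np.float64(229.58), np.float64(229.66), np.float64(229.63), np.float64(229.64)] bot [np.float64(222.21), np.float64(222.2), np.float64(222.17), np.float64(222.19)] tip [np.float64(329.12), np.float64(328.74), np.float64(328.91)]
plate far [(300, np.float64(210.64)), (315, np.float64(210.46)), (330, np.float64(210.46)), (345, np.float64(210.47))]
```

```bash
cat > f8.py <<'E'
from e8 import *
w8=np.load("w8.npy",allow_pickle=True).item();w1=np.load("w1.npy",allow_pickle=True).item();w4=np.load("w4.npy",allow_pickle=True).item()
N=1440
def res(x,use=(8,1,4)):
    pc=x[6:8];tc=x[8:10];h,z,th,hb,h4,pe=x[10:16]
    gy=np.array([-np.sin(th),np.cos(th)]);gx=np.array([gy[1],-gy[0]])
    tip=lambda u,v=0:np.r_[pc+(.084+v)*gy+u*gx,z]
    pad=circ(pc,.042,.012,N);padb=circ(pc,.042,.008,N);kt=circ(tc,.015,.089,N);ct=circ(tc,.030,.012+h,N)
    e=[];A=lambda m,p,s=.35:e.append((p-m)/s)
    a=cam(w8,x[:6])
    A(159.5,edge(a,padb,1,-1));A(204.9,edge(a,pad,0,-1),.5);A(285.4,edge(a,pad,0,1),.5)
    A(224.75,edge(a,kt,0,-1));A(256.85,edge(a,kt,0,1));A(261.6,edge(a,kt,1,1))
    A(210.2,edge(a,ct,1,-1),.4);A(237.8,edge(a,ct,1,1,264),.5);A(238.9,edge(a,ct,1,1,260),.5)
    n=proj(a,tip(-hb,.010));f=proj(a,tip(hb,.010));A(225.72,n[1],.3);A(229.63,f[1],.3)
    n=proj(a,tip(-hb));f=proj(a,tip(hb));A(328.9,(n[0]+f[0])/2,.4)
    for v,m in((.055,210.6),(.095,210.46)): A(m,proj(a,np.r_[pc+v*gy+pe*gx,.008])[1],.3)
    if 1 in use:
        b=cam(w1,x[:6]);q=np.array([proj(b,p) for p in pad[::8]])
        A(312.15,(q[:,0].min()+q[:,0].max())/2);A(226.06,(q[:,1].min()+q[:,1].max())/2,.5);t=proj(b,tip(0));A(319,t[0],.6);A(156.3,t[1],.8)
    if 4 in use:
        a=cam(w4,x[:6]);c4=circ(tc,.03,.012+h4,N)
        A(219.76,edge(a,pad,0,-1,85));A(297.75,edge(a,pad,0,1,85),.6);A(243.74,edge(a,kt,0,-1));A(273.15,edge(a,kt,0,1));A(162.4,edge(a,kt,1,1))
        A(103.4,edge(a,c4,1,-1),.4);A(136.6,edge(a,c4,1,1,276),.5);n=proj(a,tip(-hb));f=proj(a,tip(hb));A(126.55,n[1]);A(131.2,f[1]);A(340.95,(n[0]+f[0])/2,.5)
    return np.r_[e,x[:3]/.0015,x[3:6]/.004,(pc-[.557,.2232])/.003,(tc-[.557,.223])/.003,(x[13]-.004)/.002,(x[14]-.039)/.003]
if __name__=="__main__":
  x0=np.r_[np.zeros(6),.557,.2232,.557,.2232,.046,.06,.245,.004,.039,.035]
  for use in((8,1,4),(8,1),(8,)):
    s=least_squares(res,x0,x_scale=1e-3,diff_step=1e-4,args=(use,));C=np.linalg.pinv(s.jac.T@s.jac);x=s.x
    print(use,"cost",round(s.cost,2),"h",round(x[10]*1e3,2),"tip",round(x[11]*1e3-12,2),"h4",round(x[14]*1e3,2),"diff",round((x[11]-.012-x[10])*1e3,2),"sd",round(1e3*(C[10,10]+C[11,11]-2*C[10,11])**.5,2))
    print(" corr",x[:6].round(4),"pad",x[6:8],"tamper",x[8:10],"th",x[12].round(4),"hb,pe",x[13],x[15],"\n res",s.fun[:14].round(1))
E
python3 f8.py
```

```text
(8, 1, 4) cost 14.66 h 46.78 tip 47.11 h4 39.62 diff 0.34 sd 0.72
 corr [ 0.0001 -0.0007 -0.0017 -0.0039 -0.0009  0.0032] pad [0.5576 0.2213] tamper [0.5556 0.2216] th 0.2449 hb,pe 0.003888314195416906 0.04945431659744447 
 res [-1.1 -0.1 -0.  -1.5  0.8  1.  -0.5  0.1  0.6 -0.8 -0.7 -0.2  0.  -0. ]
(8, 1) cost 3.91 h 46.86 tip 46.98 h4 39.0 diff 0.12 sd 0.92
 corr [-0.     -0.0001 -0.0019 -0.0016  0.0003  0.0003] pad [0.5578 0.2216] tamper [0.5553 0.222 ] th 0.2463 hb,pe 0.0038597209670102636 0.048549021530025584 
 res [-0.4  0.3  0.1 -1.2  1.2  0.6 -0.8  0.3  0.7  0.   0.  -0.5 -0.1  0.1]
(8,) cost 2.79 h 46.9 tip 47.57 h4 39.0 diff 0.68 sd 1.46
 corr [ 0.0003  0.0005 -0.001  -0.0028  0.0008  0.0006] pad [0.5594 0.2225] tamper [0.5571 0.2228] th 0.2553 hb,pe 0.0038625588979870912 0.04950835153783278 
 res [-0.3  0.5  0.1 -1.1  1.   0.4 -0.6  0.2  0.6  0.   0.  -0.3  0.2 -0.2]
```

```bash
python3 - <<'E'
from f8 import *
x0=np.r_[np.zeros(6),.557,.2232,.557,.2232,.046,.06,.245,.004,.039,.035]
def run(name,drop=(),tc=None,use=(8,1,4)):
    def f(x):
        r=res(x,use).copy(); r[list(drop)]*=.1
        return np.r_[r,(x[8:10]-[.5572,.2228])/tc] if tc else r
    s=least_squares(f,x0,x_scale=1e-3,diff_step=1e-4);C=np.linalg.pinv(s.jac.T@s.jac);x=s.x
    print(name,"cost",round(s.cost,1),"h",round(x[10]*1e3,2),"tip",round(x[11]*1e3-12,2),"h4",round(x[14]*1e3,2),"diff",round((x[11]-.012-x[10])*1e3,2),"sd",round(1e3*(C[10,10]+C[11,11]-2*C[10,11])**.5,2),"pad",x[6:8],"tam",x[8:10])
K=(3,4,5);K4=K+(20,21,22)
run("no knob",K4);run("tc1",(),.001);run("tc1 noknob",K4,.001);run("8,1 tc1 noknob",K,.001,(8,1));run("no pad rows",(0,),.001);run("8 tc1",(),.001,(8,))
E
```

```text
no knob cost 3.6 h 44.56 tip 46.19 h4 37.31 diff 1.63 sd 1.25 pad [0.5577 0.2217] tam [0.5585 0.2222]
tc1 cost 15.7 h 46.61 tip 47.27 h4 39.29 diff 0.66 sd 0.7 pad [0.5579 0.2214] tam [0.5565 0.222 ]
tc1 noknob cost 4.1 h 45.19 tip 46.21 h4 38.09 diff 1.02 sd 0.76 pad [0.5577 0.2217] tam [0.5574 0.2222]
8,1 tc1 noknob cost 1.1 h 45.26 tip 46.44 h4 39.0 diff 1.19 sd 0.94 pad [0.5577 0.2218] tam [0.5573 0.2226]
no pad rows cost 12.1 h 46.8 tip 48.33 h4 39.27 diff 1.53 sd 0.73 pad [0.5572 0.2206] tam [0.5576 0.2215]
8 tc1 cost 2.8 h 46.87 tip 47.59 h4 39.0 diff 0.73 sd 1.29 pad [0.5595 0.2225] tam [0.5572 0.2228]
```

The variants agree the collar is a little low (0.3–1.6 mm). The weak spot is the tamper's sideways position relative to the gauge, and the overhead picture w5 can pin that down.

```bash
python3 - <<'E'
from e8 import *
w=np.load("w5.npy",allow_pickle=True).item();im=w["color"].astype(int);print(w["position"],w["attitude"],w["cx"],w["cy"])
for y in(192,196,200,204): print(y,"padL",round(H(w,y,238,250),2),"padR",round(H(w,y,322,336),2))
b,g,r=im[...,0],im[...,1],im[...,2]
m=((r>90)&(g<60)&(b<60)).astype(np.uint8);n,l,st,c=cv2.connectedComponentsWithStats(m)
for k in range(1,n):
    if st[k,4]>20: print("red",st[k],c[k].round(1))
cv2.imwrite("pics/c5.png",cv2.convertScaleAbs(cv2.resize(im[20:270,190:370].astype(np.uint8),None,fx=2.4,fy=2.4,interpolation=2)[:600],alpha=1.6))
for y in(206,210,214,218): print(y,im[y,246:258].sum(1).tolist(),im[y,316:330].sum(1).tolist())
E
```

```text
[0.5566 0.2983 0.3098] [ 2.8779  0.0018 -0.0003] 285.05103325849797 208.86999679040812
192 padL 244.61 padR 328.43
196 padL 244.33 padR 328.86
200 padL 243.64 padR 329.38
204 padL 243.38 padR 329.66
red [235  54  30  65 681] [253.   87.5]
206 [106, 110, 109, 103, 109, 163, 200, 164, 166, 164, 153, 159] [154, 151, 164, 162, 284, 290, 94, 99, 91, 103, 103, 104, 105, 132]
210 [89, 96, 99, 106, 107, 142, 174, 167, 153, 158, 160, 162] [164, 167, 160, 163, 177, 166, 118, 86, 91, 104, 105, 101, 106, 199]
214 [100, 106, 114, 103, 242, 292, 207, 167, 170, 170, 166, 168] [165, 167, 173, 152, 156, 164, 142, 101, 109, 101, 99, 95, 181, 299]
218 [217, 105, 102, 107, 193, 229, 177, 169, 167, 170, 166, 160] [160, 153, 164, 154, 182, 340, 322, 99, 89, 100, 100, 210, 309, 333]
```

View pics/c5.png

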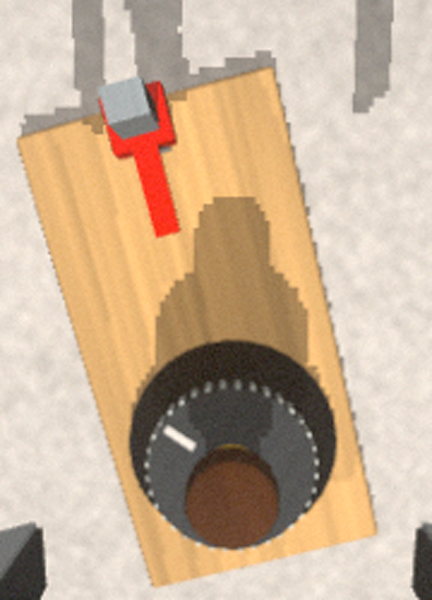

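The overhead crop shows the collar centred on the pad sideways: both centres are at column 286.2–286.5, so the offset is about 0.5 mm or less. I add that constraint.

```bash
python3 - <<'E'
from f8 import *
x0=np.r_[np.zeros(6),.557,.2232,.557,.2232,.046,.06,.245,.004,.039,.035]
def run(name,drop=(),use=(8,1,4)):
    def f(x):
        r=res(x,use).copy(); r[list(drop)]*=.1; d=x[8:10]-x[6:8]
        return np.r_[r,(d[0]+.0002)/.0006,(x[8:10]-[.5573,.2229])/.0015]
    s=least_squares(f,x0,x_scale=1e-3,diff_step=1e-4);C=np.linalg.pinv(s.jac.T@s.jac);x=s.x
    print(name,"cost",round(s.cost,1),"h",round(x[10]*1e3,2),"tip",round(x[11]*1e3-12,2),"h4",round(x[14]*1e3,2),"diff",round((x[11]-.012-x[10])*1e3,2),"sd",round(1e3*(C[10,10]+C[11,11]-2*C[10,11])**.5,2),"pad",x[6:8],"tam",x[8:10])
K=(3,4,5);K4=K+(20,21,22)
run("all");run("no knob",K4);run("knob widths off",(3,4,20,21));run("8,1",(),(8,1));run("8,1 nk",K,(8,1));run("no pad row",(0,))
E
```

```text
all cost 16.4 h 46.48 tip 47.45 h4 39.05 diff 0.98 sd 0.63 pad [0.5577 0.2212] tam [0.5569 0.2218]
no knob cost 3.9 h 45.18 tip 46.29 h4 38.1 diff 1.12 sd 0.61 pad [0.5578 0.2217] tam [0.5576 0.222 ]
knob widths off cost 9.5 h 46.61 tip 47.25 h4 39.39 diff 0.63 sd 0.61 pad [0.5577 0.2213] tam [0.5567 0.2214]
8,1 cost 5.6 h 46.25 tip 47.41 h4 39.0 diff 1.15 sd 0.67 pad [0.5578 0.2214] tam [0.5571 0.2221]
8,1 nk cost 1.2 h 45.04 tip 46.45 h4 39.0 diff 1.4 sd 0.73 pad [0.5577 0.2218] tam [0.5575 0.2228]
no pad row cost 11.9 h 46.85 tip 48.19 h4 39.37 diff 1.35 sd 0.65 pad [0.5573 0.2206] tam [0.5573 0.2215]
```

Consistent: the collar is about 1.0 mm low (±0.6). I'll trim by +1.0 mm (12°).

Emit:
arm_command:
  dp:
    - [0, 0.0067, -0.0074]
    - [0, 0.0067, -0.0074]
    - [0, 0.0067, -0.0074]
    - [0, 0.0067, -0.0074]
    - [0, 0.0067, -0.0074]
  turn:
    - [0, 0, 0]
    - [0, 0, 0]
    - [0, 0, 0]
    - [0, 0, 0]
    - [0, 0, 0]

```text
t: 29.15
ee_pos: [0.4602, 0.2404, 0.1772]
orientation: [2.409, -0.001, 1.814]
force: [-0.1, 0.1, -0.2]
grip_width: 0.0939
```

Emit:
arm_command:
  dp:
    - [0, 0, 0]
    - [0, 0, 0]
    - [0, 0, 0]
    - [0, 0, 0]
    - [0, 0, 0]
  turn:
    - [6, 0, 0]
    - [6, 0, 0]
    - [6, 0, 0]
    - [6, 0, 0]
    - [6, 0, 0]

```text
t: 29.65
ee_pos: [0.4602, 0.2406, 0.1773]
orientation: [2.937, -0.002, 1.815]
force: [0.4, 0.3, 0.3]
grip_width: 0.0939
```

Emit:
arm_command:
  dp:
    - [0, 0, 0]
    - [0, 0, 0]
    - [0, 0, 0]
    - [0, 0, 0]
    - [0, 0, 0]
  turn:
    - [6, 0, 0]
    - [6, 0, 0]
    - [0, 0, 0]
    - [0, 0, 0]
    - [0, 0, 0]

```text
t: 30.15
ee_pos: [0.4598, 0.2403, 0.1766]
orientation: [3.141, -0.001, 1.814]
force: [-1.2, -0.3, 0.0]
grip_width: 0.0936
```

```bash
python3 - <<'E'
from h import *
arc([.5573,.2229,.135],1.6,10)
E
```

```text
at [0.4598 0.2403 0.1766] [ 3.141e+00 -1.000e-03  1.814e+00] q [ 0.41  0.26  1.65  0.    1.24 -1.4 ] t 30.15 F [-1.2 -0.3  0. ] w 0.0936
10 rows of dp [-0.00316  0.0094   0.00416] turn [ 0.004 -0.006  1.227]
```

Emit:
arm_command:
  dp:
    - [-0.0032, 0.0094, 0.0042]
    - [-0.0032, 0.0094, 0.0042]
    - [-0.0032, 0.0094, 0.0042]
    - [-0.0032, 0.0094, 0.0042]
    - [-0.0032, 0.0094, 0.0042]
  turn:
    - [0, 0, 1.2]
    - [0, 0, 1.2]
    - [0, 0, 1.2]
    - [0, 0, 1.2]
    - [0, 0, 1.2]

```text
t: 30.65
ee_pos: [0.5104, 0.2338, 0.155]
orientation: [-3.14, -0.001, 1.707]
force: [0.2, 0.7, 0.0]
grip_width: 0.0942
```

Emit:
arm_command:
  dp:
    - [-0.0032, 0.0094, 0.0042]
    - [-0.0032, 0.0094, 0.0042]
    - [-0.0032, 0.0094, 0.0042]
    - [-0.0032, 0.0094, 0.0042]
    - [-0.0032, 0.0094, 0.0042]
  turn:
    - [0, 0, 1.2]
    - [0, 0, 1.2]
    - [0, 0, 1.2]
    - [0, 0, 1.2]
    - [0, 0, 1.2]

```text
t: 31.15
ee_pos: [0.5586, 0.2225, 0.1342]
orientation: [-3.141, -0.001, 1.603]
force: [-0.4, -0.4, -0.3]
grip_width: 0.0943
```

Emit:
arm_command:
  dp:
    - [0, 0, 0]
    - [0, 0, 0]
    - [0, 0, 0]
    - [0, 0, 0]
    - [0, 0, 0]
  turn:
    - [0, 0, 0]
    - [0, 0, 0]
    - [0, 0, 0]
    - [0, 0, 0]
    - [0, 0, 0]

```text
t: 31.65
ee_pos: [0.5577, 0.2228, 0.1348]
orientation: [-3.141, -0.001, 1.605]
force: [1.1, 0.2, 1.6]
grip_width: 0.0939
```

```bash
python3 - <<'E'
from h import *
w=bot.snapshot("wrist");np.save("w9.npy",w,allow_pickle=True)
arc([.5573,.2229,.0325],1.6,10)
E
```

```text
at [0.5577 0.2228 0.1348] [-3.141e+00 -1.000e-03  1.605e+00] q [ 0.32  0.47  1.45  0.    1.22 -1.29] t 31.7 F [-0.4  0.6  0.4] w 0.0936
10 rows of dp [ 1.000e-05 -3.000e-05  1.023e-02] turn [-0.004 -0.004  0.027]
```

Emit:
arm_command:
  dp:
    - [0, 0, 0.02]
    - [0, 0, 0.02]
    - [0, 0, 0.02]
    - [0, 0, 0.015]
    - [0, 0, 0.01]
  turn:
    - [0, 0, 0]
    - [0, 0, 0]
    - [0, 0, 0]
    - [0, 0, 0]
    - [0, 0, 0]

```text
t: 32.2
ee_pos: [0.5574, 0.2227, 0.0484]
orientation: [-3.14, -0.0, 1.605]
force: [0.5, 0.3, 0.4]
grip_width: 0.0941
```

Emit:
arm_command:
  dp:
    - [0, 0, 0.01]
    - [0, 0, 0.005]
    - [0, 0, 0.0023]
    - [0, 0, 0]
    - [0, 0, 0]
  turn:
    - [0, 0, 0]
    - [0, 0, 0]
    - [0, 0, 0]
    - [0, 0, 0]
    - [0, 0, 0]

```text
t: 32.7
ee_pos: [0.5579, 0.2228, 0.0328]
orientation: [-3.141, -0.001, 1.604]
force: [-1.2, 0.1, -0.5]
grip_width: 0.0944
```

Emit:
arm_command:
  dp:
    - [0, 0, 0]
    - [0, 0, 0]
    - [0, 0, 0]
    - [0, 0, 0]
    - [0, 0, 0]
  turn:
    - [0, 0, 0]
    - [0, 0, 0]
    - [0, 0, 0]
    - [0, 0, 0]
    - [0, 0, 0]
  grip: 1
  force: 8

```text
t: 33.2
ee_pos: [0.5577, 0.2227, 0.0323]
orientation: [-3.14, -0.001, 1.605]
force: [0.1, -1.4, -0.0]
grip_width: 0.0597
```

Emit:
arm_command:
  dp:
    - [0, 0, 0]
    - [0, 0, -0.0005]
    - [0, 0, -0.0005]
    - [0, 0, 0]
    - [0, 0, 0]
  turn:
    - [0, 0, 0]
    - [0, 0, -6]
    - [0, 0, -6]
    - [0, 0, 0]
    - [0, 0, 0]

```text
t: 33.7
ee_pos: [0.5577, 0.2227, 0.0332]
orientation: [-3.141, -0.001, 1.811]
force: [0.5, -1.0, 1.6]
grip_width: 0.0596
```

Emit:
arm_command:
  dp:
    - [0, 0, 0]
    - [0, 0, 0]
    - [0, 0, 0]
    - [0, 0, 0]
    - [0, 0, 0]
  turn:
    - [0, 0, 0]
    - [0, 0, 0]
    - [0, 0, 0]
    - [0, 0, 0]
    - [0, 0, 0]
  grip: -1

```text
t: 34.2
ee_pos: [0.5576, 0.2227, 0.0332]
orientation: [-3.141, -0.001, 1.814]
force: [-0.4, -0.5, 0.6]
grip_width: 0.0933
```

Emit:
arm_command:
  dp:
    - [0, 0, 0]
    - [0, 0, -0.02]
    - [0, 0, -0.03]
    - [0, 0, -0.03]
    - [0, 0, -0.022]
  turn:
    - [0, 0, 0]
    - [0, 0, 0]
    - [0, 0, 0]
    - [0, 0, 0]
    - [0, 0, 0]

```text
t: 34.7
ee_pos: [0.5581, 0.2228, 0.1373]
orientation: [3.141, -0.001, 1.814]
force: [-0.2, 0.3, 1.1]
grip_width: 0.0943
```

```bash
python3 - <<'E'
from h import *
w=bot.snapshot("wrist");np.save("w10.npy",w,allow_pickle=True)
a=np.load("w9.npy",allow_pickle=True).item()
def mark(w):
    im=w["color"].astype(int); c=proj(w,(.5573,.2229,.058)); m=((im.min(2)>125)&(np.ptp(im,axis=2)<40)).astype(np.uint8)
    yy,xx=np.mgrid[:420,:560]; m[np.hypot(xx-c[0],yy-c[1])>30]=0
    n,l,st,ce=cv2.connectedComponentsWithStats(m); k=1+st[1:,4].argmax(); P=onz(w,ce[k],.058)-[.5573,.2229,.058]; return st[k],P,np.degrees(np.arctan2(P[1],P[0]))
print(mark(a));print(mark(w)); arc([.46,.24,.175],1.816,10)
E
```

```text
(array([261, 200,   9,   7,  26], dtype=int32), array([-1.18095588e-02, -1.77813307e-02, -6.93889390e-18]), np.float64(-123.59032149914746))
(array([261, 200,   8,   6,  21], dtype=int32), array([-7.42991404e-03, -2.00561485e-02, -6.93889390e-18]), np.float64(-110.32743477253044))
at [0.5592 0.2232 0.1406] [ 3.137e+00 -1.000e-03  1.814e+00] q [ 0.32  0.47  1.44  0.    1.22 -1.5 ] t 34.75 F [ 0.2 -0.1  2.8] w 0.0944
10 rows of dp [ 0.00403 -0.00921 -0.00346] turn [ 0.029 -0.008 -0.012]
```

The white mark turned by 13°, as intended (about +1.0 mm). Now a final check from the side view.

Emit:
arm_command:
  dp:
    - [0, 0, -0.02]
    - [0, 0, -0.015]
    - [0.004, -0.009, 0]
    - [0.004, -0.009, 0]
    - [0.004, -0.009, 0]
  turn:
    - [0, 0, 0]
    - [0, 0, 0]
    - [0, 0, 0]
    - [0, 0, 0]
    - [0, 0, 0]

```text
t: 35.25
ee_pos: [0.5272, 0.2279, 0.1691]
orientation: [-3.139, -0.001, 1.814]
force: [-0.4, 0.3, -0.1]
grip_width: 0.0937
```

Emit:
arm_command:
  dp:
    - [0.004, -0.0092, 0]
    - [0.004, -0.0092, 0]
    - [0.004, -0.0092, 0]
    - [0.004, -0.0092, 0]
    - [0.004, -0.0092, 0]
  turn:
    - [0, 0, 0]
    - [0, 0, 0]
    - [0, 0, 0]
    - [0, 0, 0]
    - [0, 0, 0]

```text
t: 35.75
ee_pos: [0.4784, 0.2363, 0.1703]
orientation: [-3.141, -0.001, 1.814]
force: [0.7, 0.1, 0.3]
grip_width: 0.094
```

Emit:
arm_command:
  dp:
    - [0.004, -0.0092, 0]
    - [0.004, -0.0092, 0]
    - [0, 0, 0]
    - [0, 0, 0]
    - [0, 0, 0]
  turn:
    - [0, 0, 0]
    - [0, 0, 0]
    - [-6, 0, 0]
    - [-6, 0, 0]
    - [-6, 0, 0]

```text
t: 36.25
ee_pos: [0.4591, 0.2397, 0.1707]
orientation: [2.824, -0.001, 1.814]
force: [0.9, 0.3, 0.6]
grip_width: 0.0943
```

Emit:
arm_command:
  dp:
    - [0, 0, 0]
    - [0, 0, 0]
    - [0, 0, 0]
    - [0, 0, 0]
    - [0, 0, 0]
  turn:
    - [-6, 0, 0]
    - [-6, 0, 0]
    - [-6, 0, 0]
    - [-6, 0, 0]
    - [0, 0, 0]

```text
t: 36.75
ee_pos: [0.4577, 0.239, 0.1691]
orientation: [2.411, -0.0, 1.815]
force: [-0.1, 0.8, 0.1]
grip_width: 0.094
```

Emit:
arm_command:
  dp:
    - [0, -0.0067, 0.0074]
    - [0, -0.0067, 0.0074]
    - [0, -0.0067, 0.0074]
    - [0, -0.0067, 0.0074]
    - [0, -0.0067, 0.0074]
  turn:
    - [0, 0, 0]
    - [0, 0, 0]
    - [0, 0, 0]
    - [0, 0, 0]
    - [0, 0, 0]

```text
t: 37.25
ee_pos: [0.46, 0.2392, 0.1206]
orientation: [2.411, 0.0, 1.812]
force: [-0.5, 0.0, 0.7]
grip_width: 0.0942
```

Emit:
arm_command:
  dp:
    - [0, 0, 0]
    - [0, 0, 0]
    - [0, 0, 0]
    - [0, 0, 0]
    - [0, 0, 0]
  turn:
    - [0, 0, 0]
    - [0, 0, 0]
    - [0, 0, 0]
    - [0, 0, 0]
    - [0, 0, 0]

```text
t: 37.75
ee_pos: [0.4594, 0.2394, 0.1208]
orientation: [2.41, -0.001, 1.814]
force: [-0.7, 0.1, -0.0]
grip_width: 0.0941
```

```bash
python3 - <<'E'
from e8 import *
w=bot.snapshot("wrist");np.save("w11.npy",w,allow_pickle=True);print(w["position"],w["attitude"])
c=proj(w,(.547,.263,.05));x,y=(c-[92,75]).astype(int);print("origin",x,y)
i=cv2.convertScaleAbs(cv2.resize(w["color"][y:y+145,x:x+195],None,fx=4,fy=4,interpolation=cv2.INTER_CUBIC),alpha=1.6)
cv2.imwrite("pics/c11.png",i)
w8=np.load("w8.npy",allow_pickle=True).item();print(w8["position"],w8["attitude"],"shift px",proj(w,(.557,.223,.05))-proj(w8,(.557,.223,.05)))
E
```

```text
[0.2877 0.1968 0.2039] [ 2.1478 -0.      1.8132]
origin 195 151
[0.2885 0.1976 0.2101] [ 2.1471 -0.0002  1.8134] shift px [0.4202 6.1688]
```

View pics/c11.png

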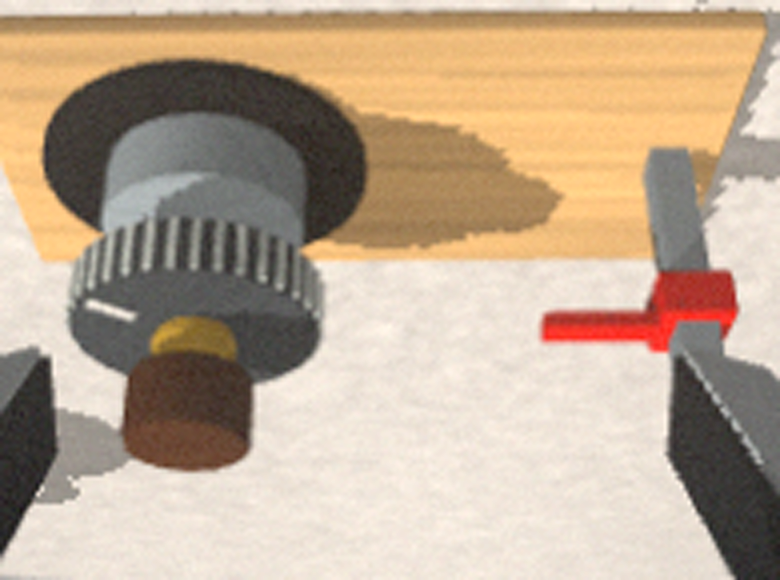

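The final view shows the tamper upright, centred on the pad, with the collar face at about (196,325) and the pointer tip's top face at about (545,333). I repeat the fit on this picture alone, then do a global check.

```bash
python3 - <<'E'
from e8 import *
w=np.load("w11.npy",allow_pickle=True).item();w1=np.load("w1.npy",allow_pickle=True).item();md=np.median;N=1440
c=w["color"].astype(int).sum(2)
M=dict(padn=md([V(w,x,160,172) for x in(240,242,244)]),padl=min(H(w,y,200,212) for y in(186,188,190)),padr=max(H(w,y,280,292) for y in(188,190,192)),
 kl=md([H(w,y,220,231) for y in(256,258,260)]),kr=md([H(w,y,252,263) for y in(256,258,260)]),kf=md([V(w,x,262,273) for x in(240,242,244)]),
 cf=V(w,264,239,251),cf2=V(w,268,237,249),pn=md([V(w,x,229,234,2) for x in(335,338,341)]),pf=md([V(w,x,233,240,0) for x in(335,338,341)]),tip=md([H(w,y,325,335,0) for y in(230,232,234)]))
print({k:round(float(v),2) for k,v in M.items()});print([c[212:225,x].tolist() for x in range(239,248)])
np.save("M.npy",M,allow_pickle=True)
for n in("top","scene"):
    s=bot.snapshot(n)
    a=cv2.imread(f"pics/{n}0.png");print(n,[(t,[np.round(m["xy"],0).tolist() for m in bot.mark_of(n,t)[:1]]) for t in("cup","cocoa_jar","shot_glass","pointer_tip")])
E
```

```text
{'padn': 165.31, 'padl': 205.14, 'padr': 286.24, 'kl': 225.18, 'kr': 257.35, 'kf': 268.37, 'cf': 244.79, 'cf2': 242.83, 'pn': 231.97, 'pf': 235.87, 'tip': 330.04}
[[152, 143, 139, 122, 131, 124, 152, 165, 159, 172, 173, 171, 171], [123, 124, 129, 127, 120, 127, 143, 164, 169, 166, 169, 162, 168], [114, 121, 116, 138, 135, 128, 149, 170, 172, 166, 166, 177, 163], [171, 197, 201, 218, 216, 238, 192, 166, 165, 177, 180, 167, 161], [259, 278, 289, 280, 282, 314, 239, 160, 175, 179, 163, 161, 166], [249, 242, 236, 234, 229, 231, 184, 161, 168, 165, 162, 155, 168], [145, 137, 114, 118, 116, 120, 141, 170, 163, 164, 159, 163, 162], [112, 123, 113, 120, 106, 110, 130, 162, 168, 171, 162, 166, 166], [92, 106, 121, 117, 119, 138, 139, 162, 156, 161, 173, 166, 164]]
top [('cup', [[237.0, 152.0]]), ('cocoa_jar', [[333.0, 155.0]]), ('shot_glass', [[360.0, 259.0]]), ('pointer_tip', [[158.0, 241.0]])]
scene [('cup', [[367.0, 242.0]]), ('cocoa_jar', [[298.0, 311.0]]), ('shot_glass', [[197.0, 264.0]]), ('pointer_tip', [[327.0, 138.0]])]
```

```bash
python3 - <<'E'
from e8 import *
w=np.load("w11.npy",allow_pickle=True).item();w1=np.load("w1.npy",allow_pickle=True).item();M=np.load("M.npy",allow_pickle=True).item();N=1440
def mk(kn):
  def f(x):
    pc=x[6:8];tc=x[8:10];h,z,th,hb=x[10:14];gy=np.array([-np.sin(th),np.cos(th)]);gx=np.array([gy[1],-gy[0]])
    tip=lambda u,v=0:np.r_[pc+(.084+v)*gy+u*gx,z];a=cam(w,x[:6]);e=[];A=lambda m,p,s=.35:e.append((p-m)/s)
    pad=circ(pc,.042,.012,N);kt=circ(tc,.015,.089,N);ct=circ(tc,.03,.012+h,N)
    A(M["padn"],edge(a,circ(pc,.042,.008,N),1,-1));A(M["padl"],edge(a,pad,0,-1),.5);A(M["padr"],edge(a,pad,0,1),.5)
    A(M["kl"],edge(a,kt,0,-1),kn);A(M["kr"],edge(a,kt,0,1),kn);A(M["kf"],edge(a,kt,1,1),kn)
    A(218.1,edge(a,ct,1,-1),.4);A(M["cf"],edge(a,ct,1,1,264),.5);A(M["cf2"],edge(a,ct,1,1,268),.5)
    A(M["pn"],proj(a,tip(-hb,.01))[1],.3);A(M["pf"],proj(a,tip(hb,.01))[1],.3);A(M["tip"],proj(a,tip(0))[0],.4)
    b=cam(w1,x[:6]);q=np.array([proj(b,p) for p in pad[::8]])
    A(312.15,(q[:,0].min()+q[:,0].max())/2);A(226.06,(q[:,1].min()+q[:,1].max())/2,.5);t=proj(b,tip(0));A(319,t[0],.6);A(156.3,t[1],.8)
    return np.r_[e,x[:3]/.0015,x[3:6]/.004,(pc-[.557,.2232])/.003,(tc-[.5574,.2228])/.0015,(tc[0]-pc[0])/.0008,(hb-.004)/.002]
  return f
x0=np.r_[np.zeros(6),.557,.2232,.557,.2232,.047,.06,.245,.004]
for kn in(.35,.8,4):
    s=least_squares(mk(kn),x0,x_scale=1e-3,diff_step=1e-4);C=np.linalg.pinv(s.jac.T@s.jac);x=s.x
    print(kn,"cost",round(s.cost,1),"h",round(x[10]*1e3,2),"tip",round(x[11]*1e3-12,2),"diff",round((x[11]-.012-x[10])*1e3,2),"sd",round(1e3*(C[10,10]+C[11,11]-2*C[10,11])**.5,2),"pad",x[6:8],"tam",x[8:10])
E
```

```text
0.35 cost 5.9 h 47.24 tip 47.31 diff 0.08 sd 0.7 pad [0.5577 0.2214] tam [0.5572 0.222 ]
0.8 cost 3.3 h 46.74 tip 46.8 diff 0.06 sd 0.73 pad [0.5577 0.2216] tam [0.5574 0.2222]
4 cost 1.7 h 46.14 tip 46.4 diff 0.26 sd 0.77 pad [0.5576 0.2217] tam [0.5577 0.2225]
```

The collar and pointer now agree to about 0.1 mm (±0.7). Handing in.

```bash
python3 -c "
from cell import bot
print(bot.finish_job())"
```

```text
the job is handed in; nothing more can be done
None
```

The job is handed in after about 38 s of robot time. The tamper stands in the middle of the pad, with its collar set level with the pointer as far as I can measure.

- **Placing:** I lifted the dark tamper out of the caddy by its knob, leaving the blue look-alike alone. I lowered it onto the pad until the wrist force showed contact, then let go.
- **Setting the collar:** I turned the collar 90° with the hand rising along. After measuring it about 1 mm low, I regripped and turned 12° more. The white mark on the collar turned 13°, so it followed the hand.
- **Final height check:** From the last side view, the collar top is level with the pointer's top edge to about 0.1–0.3 mm, ±0.7 mm. Both are about 47 mm above the pad.
- **Centring:** The tamper was within about 1 mm of the pad's centre.
- **Nothing else disturbed:** The networks find the cup, jar and pointer within about 4 pixels of their first places in both cameras. The glass is within about 3 pixels in the top view, but the scene camera had no first reading of it to compare. The gripper was open and clear of everything at the end.
- **Disagreements:**
  - Before the trim, different versions of the height fit put the collar 0.1–1.6 mm low. I settled it by adding the overhead picture.
  - Fits that give the knob little weight put both heights about 1 mm lower, below the stated 47 mm minimum for the pointer. The difference between collar and pointer hardly changed.
  - The first side-view tilt ran into a wrist joint limit, so I measured from a smaller tilt.

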